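Seat the ball-transfer housing and bring the ball dish to the loading chute

ROBOT

A 6-joint arm with a two-finger parallel gripper is mounted at the origin on the work surface. World frame = base frame: x ahead of the robot, y to its left, z up, the work surface at z = 0. Lengths are in m, angles in rad, forces in N, time in s.
With the tool pointing down it reaches from about 0.375 to 0.9 m from the base axis. Payload 3.1 kg.
Tool frame: the origin (TCP) lies at the very end of the fingers, on their centre line; the grasp point (between the pads) lies 19 mm behind it (robot.hold_point_z is the z of the grasp point in the tool frame, in m); z points along the fingers, y is the direction in which the jaws open and shut (so a half turn about z gives the same grasp; the last joint's range is limited). The gripper opens to 87 mm and grips with 3 to 60 N. Pads are 19 mm wide; open, the fingers measure 117 mm over their backs; the gripper's body (75 mm by 190 mm) begins 51 mm behind the grasp point.
Start: joints at [-1.488, 0.527, 1.433, -0, 1.181, -0.178], TCP at [0.162, -0.604, 0.223] pointing down, gripper open.
Joint ranges: [-3.08, 3.08], [-0.75, 2.2], [0.22, 2.44], [-1.43, 4.57], [0, 2.65], [-2.85, 2.85]. Speed limits (rad/s): [2.79, 2.79, 3.14, 3.14, 3.14, 3.14].

INTERFACE

Orientations are given as a unit quaternion [x, y, z, w].
In Python, from rig import robot, viewer, spotter gives the robot as it stands.
- The arm moves only by the shell command python3 -m crank 'ROWS' [FORCE]. ROWS is text: rows parted by semicolons, each of 7 numbers parted by spaces: the turn, a rotation vector about the tool's x, y, z in units of 5 degrees (1.0 is 5 degrees), then the shift along the tool's x, y, z in units of 40 mm (1.0 is 40 mm), then the gripper's target within -1 to 1 (shut at 1, half-way at 0, fully open at -1). A call has 1 to 5 rows; each row shifts and turns the pose as measured when the row begins, along the tool's axes as they then stand; what a row does not reach is not made up. A row lasts 1/8 s, in which the tool goes at most 62.5 mm and 10.7 degrees, less where a joint would pass 70% of its speed; a pose out of reach is approached as far as the arm can. A call is refused whole if a number of a shift passes 1 or a number of a turn 1, either way. A call with a gripper value outside its range is refused whole. The fingers move at their own pace and stop on an object; FORCE is the grip in N (left out, the last holds). Time passes only in rows, so rows that do not move let the fingers close. It gives the time, the measured TCP pose, the force and the opening at its end, in the units of the state.
- robot.get_obs(): the state, without advancing time (a new reading comes with each control period).
- viewer.camera(name): name is "scene" or "side" or "wrist"; returns a dict with "img" (420x560x3 uint8, red, green, blue), "camera_matrix" (3x3 intrinsics, pixels), "xyz" and "attitude" of the camera in the world. Camera axes: x right, y down, z forward; pixel columns grow to the right and rows downward; lengths in m; the calibration is good to about 2 mm. A picture is of the moment at which its call begins. There is no depth.
- robot.hand_in(): hands the job in, once; it reports no verdict.
Trained networks look in a picture, given as the dict that the camera call returned (one of the last four; its "shot" number tells which), for a name from the list of things; names that differ only in an ending like _2 or _b are one class to them, and where a whole thing is asked for, a point or a joint stands for the part that bears it (a point fixed in the world has none). Each returns a list of dicts, best first, with "score" (0 to 1); they miss things now and then, are a little off and sometimes report something else, mostly with a low value. They report only what shows in the picture. A call takes as long as a camera call.
- spotter.boxes_of(name, picture): "at" ([x, y, z] in m, in the coordinates of the camera as it stood for that picture, good to about 4 mm: the middle of the surface that is visible of it).
The state is a dict: "time": time; "q": joint angles; "joint_velocities": joint speeds; "joint_torque": joint torques, N m; "position": TCP position; "tool_rot": TCP orientation; "ft_force": force on the tool from outside, world axes, zero at the start; "moment": the same for the moment, N m; "grip_width": finger opening in m.
Only numpy, scipy, OpenCV 4.12 (cv2) and the standard library are available. Lean on these libraries where they do the work, as an engineer would, in place of code of your own. Each camera call takes 0.05 s, during which the arm holds its last target.

TASK

Get the ball-transfer unit ready for loading: seat the loose square housing flat and square in the pocket of the assembly fixture, cup upwards, and let go of it. Then lift the dish with the loose ball by its handle, turn it about a quarter turn so that its pouring lip points straight along the fixture's loading chute towards the housing, and bring the end of the lip just above the outer part of the chute, keeping the dish level and the ball in the middle of it all the way. Do not tip the ball in yet and leave everything else alone: finish while still holding the dish there by its handle, level and still, clear of the chute and the ball at rest in its middle.

Things in the scene. Friction and masses are not known exactly. Their poses are not given: they have to be found in the camera images.
- housing: loose square steel housing block, 44 x 44 mm and 38 mm high, 0.28 kg, with a round open cup (26 mm wide, 18 mm deep) in its top; starts upright on the bench. Origin: centre of its underside; z up, x and y square to its sides. It fits the pocket in any of the four quarter-turn positions
- fixture: assembly fixture screwed to the bench: aluminium plate 100 (x) by 92 mm (y), 14 mm high, square pocket in its middle, steel loading chute on its +y side. Origin: on the bench under the pocket's centre; z up, pocket sides along x and y. The chute ends 3 mm from the seated housing: place the housing with the fingers on its sides facing fixture +x and -x
- pocket (a point): centre of the floor of the fixture's square pocket, 7 mm above the bench; the pocket is 47 x 47 mm, 7 mm deep, its upper edge chamfered 2 mm; axes as the fixture's. The housing is seated when its underside lies on this floor; its top is then 45 mm above the bench
- mouth (a point): point on the chute floor's middle line 20 mm inside its outer end, 57 mm above the bench; axes as the fixture's. The chute is a straight trough along fixture y, 38 mm wide, its floor falling from 61 mm height at the outer end (y = 95 mm from the pocket centre) to 46 mm at the inner end (y = 25 mm); side cheeks stand 8 mm above the floor
- dish: shallow round aluminium dish, 92 mm across, 26 mm high, 0.11 kg, pouring lip on one side, straight black handle opposite. Origin: centre of its flat underside; z up, x towards the lip (handle along -x). The inside rises 4 degrees from the middle, 9 degrees beyond 16 mm out, so the ball stays under a small tilt or gentle push and rolls back to the middle
- dish_lip (a point): outer end of the dish's pouring lip, underside: 68 mm from the dish centre along the dish's +x, 9 mm above the dish's underside; the lip is a trough 31 mm wide with cheeks 10 mm high
- dish_grip (a point): middle of the dish's handle: 84 mm from the dish centre along its -x, 21 mm above its underside. The handle is a bar 14 mm wide (y), 18 mm high (12 to 30 mm above the underside), from 46 to 122 mm from the centre; pinch it across its width from above
- ball_center (a point): centre of the loose bright steel ball, 22 mm in diameter, 0.043 kg, lying in the middle of the dish (centre 16 mm above the dish's underside)
- grease: the grease tub (white, 60 mm across, 55 mm high); leave it alone. Origin: centre of its underside
- cleaner: the cleaner can (72 mm across, 170 mm high); leave it alone. Origin: centre of its underside
- tape: the roll of paper tape (100 mm across, 48 mm high); leave it alone. Origin: centre of its underside
- driver: the screwdriver; leave it alone. Origin: middle of its length, underside; it lies along its x
- spanner: the spanner; leave it alone. Origin: middle of its length, underside; it lies along its x
- spare_unit: the complete round ball-transfer unit (round flange 48 mm across, 29 mm high, its own ball fixed in it); leave it alone. Origin: centre of its underside

How it is judged:
By the outcome, as a careful person would: the job done as asked, in the order asked, and still so for the second after the job is handed in, while the arm keeps its last pose, push and grip.
It also fails if it takes over 66 s, if anything falls off the work surface, if the arm or the gripper's body presses on something with over 40 N, if the wrist force passes 120 N, or if a joint passes its speed limit or range.

## Working session

There is one attempt and no reset: what is moved stays moved. The work goes in short steps, Python scripts to look and compute and a shell command to move; the robot and the scene stay as the last step left them, time stands still between calls to the robot, and variables do not carry over. Pictures are saved under pics/ and viewed, and the job is handed in when it is done.

```bash
ls; mkdir -p pics; cat > h.py <<'E'
import numpy as np,cv2
from scipy.spatial.transform import Rotation as R
from rig import robot,viewer,spotter
def Rm(a):
    a=np.array(a,float)
    return a if a.shape==(3,3) else R.from_quat(a).as_matrix()
def shot(n,f=None):
    c=viewer.camera(n)
    if f: cv2.imwrite('pics/'+f,c['img'][:,:,::-1])
    return c
def world(c,p): return Rm(c['attitude'])@np.array(p)+np.array(c['xyz'])
def proj(c,p):
    v=Rm(c['attitude']).T@(np.array(p)-np.array(c['xyz'])); u=np.array(c['camera_matrix'])@v; return u[:2]/u[2]
def ray(c,u,z):
    d=Rm(c['attitude'])@np.linalg.inv(np.array(c['camera_matrix']))@np.array([u[0],u[1],1.]); o=np.array(c['xyz'])
    return o+d*(z-o[2])/d[2]
E
python3 - <<'E'
from h import *
np.set_printoptions(precision=4,suppress=True)
o=robot.get_obs();print(o['position'],o['tool_rot'],o['time'],o['grip_width'])
for n in ['scene','side','wrist']:
    c=shot(n,n+'0.png');print(n,c['xyz'],np.round(c['attitude'],3).tolist(),np.round(c['camera_matrix'],1).tolist())
    for t in ['housing','fixture','pocket','mouth','dish','dish_lip','dish_grip','ball_center','grease','cleaner','tape','driver','spanner','spare_unit']:
        for b in spotter.boxes_of(t,c)[:2]: 
            w=world(c,b['at']);print(t,round(b['score'],2),w,proj(c,w).round())
print(robot.get_obs()['time'])
E
```

```text
pics
[ 0.1617 -0.603   0.2216] [ 0.9914  0.1305  0.     -0.0011] 0.0 0.08734413416327279
scene [1.274  0.2169 0.778 ] [0.57, 0.729, -0.305, -0.227] [[435.2, 0.0, 274.7], [0.0, 435.2, 210.8], [0.0, 0.0, 1.0]]
housing 0.65 [0.6352 0.2769 0.0344] [379. 252.]
fixture 0.83 [ 0.6288 -0.1405  0.0161] [202. 223.]
pocket 0.97 [ 0.632  -0.1396  0.0159] [202. 224.]
pocket 0.24 [0.6224 0.0859 0.0136] [295. 238.]
mouth 0.86 [ 0.6304 -0.1417  0.0116] [202. 225.]
mouth 0.46 [ 0.4667 -0.0987  0.0123] [239. 183.]
dish 0.92 [0.6202 0.0891 0.0139] [297. 238.]
dish 0.17 [0.5018 0.4022 0.0246] [437. 221.]
dish_lip 0.67 [0.621  0.0882 0.0102] [296. 239.]
dish_grip 0.59 [0.624  0.0905 0.0093] [297. 241.]
dish_grip 0.52 [ 0.6317 -0.1425  0.0154] [201. 224.]
ball_center 0.52 [0.6329 0.0936 0.0224] [297. 240.]
grease 0.64 [ 0.4581 -0.2399  0.0406] [189. 165.]
grease 0.57 [0.7427 0.0139 0.01  ] [251. 275.]
cleaner 0.98 [ 0.726  -0.4012  0.1173] [ 69. 203.]
tape 0.61 [0.7902 0.2406 0.0435] [354. 306.]
driver 0.67 [0.5044 0.4018 0.0215] [437. 223.]
spanner 0.76 [0.7411 0.0098 0.0062] [249. 275.]
spanner 0.45 [0.
[... 721 characters left out ...]
0879 0.0136] [285. 206.]
dish_grip 0.19 [ 0.4561 -0.1102  0.0097] [237. 275.]
ball_center 0.43 [0.6302 0.0829 0.0194] [289. 205.]
ball_center 0.19 [0.6214 0.2567 0.0298] [272. 164.]
grease 0.69 [ 0.4362 -0.2607  0.0528] [237. 324.]
cleaner 0.81 [ 0.6901 -0.4417  0.1444] [403. 363.]
tape 0.96 [0.7765 0.2207 0.0335] [325. 163.]
tape 0.28 [0.6222 0.0866 0.0142] [286. 206.]
driver 0.53 [0.4874 0.3972 0.0186] [222. 145.]
spanner 0.63 [ 0.6861 -0.4382  0.1491] [401. 361.]
spanner 0.6 [ 0.4371 -0.2582  0.0516] [237. 323.]
spare_unit 0.65 [ 0.4585 -0.1129  0.0114] [238. 275.]
wrist [ 0.2283 -0.586   0.3845] [0.787, -0.604, -0.077, 0.1] [[346.2, 0.0, 277.8], [0.0, 346.2, 213.3], [0.0, 0.0, 1.0]]
2.25
```

View images.

View pics/scene0.png

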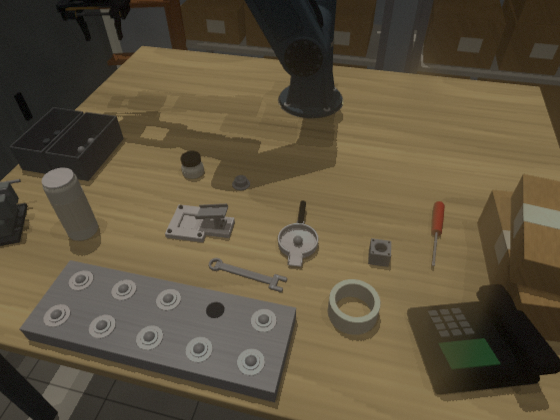

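View pics/side0.png

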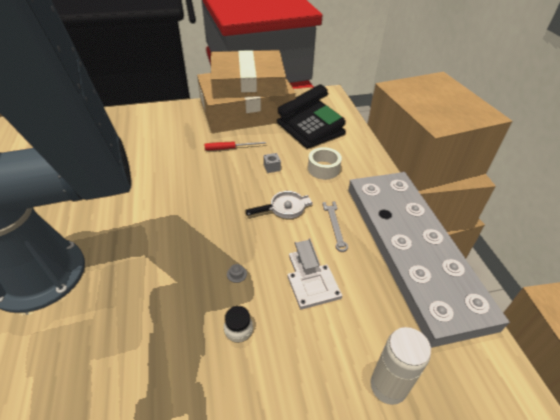

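View pics/wrist0.png

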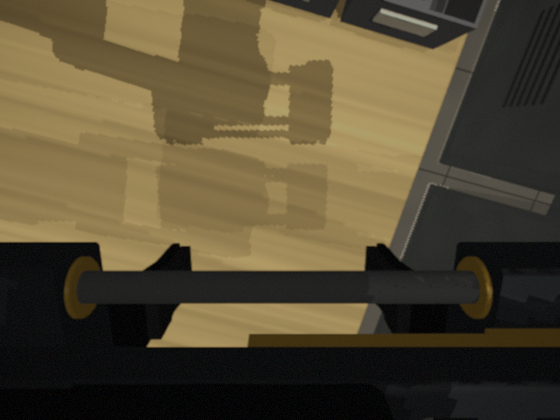

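```bash
python3 - <<'E'
import cv2,numpy as np
a=cv2.imread('pics/scene0.png');b=cv2.imread('pics/side0.png')
f=lambda im,x,y,w,h,s:cv2.resize(im[y:y+h,x:x+w],None,fx=s,fy=s,interpolation=cv2.INTER_CUBIC)
cv2.imwrite('pics/c1.png',np.vstack([f(a,160,190,100,60,7),]))
cv2.imwrite('pics/c2.png',f(a,270,190,130,85,6))
cv2.imwrite('pics/c3.png',np.hstack([f(b,280,230,70,80,5),f(b,240,145,80,80,5)]))
E
```

```text
(no output)
```

View pics/c1.png

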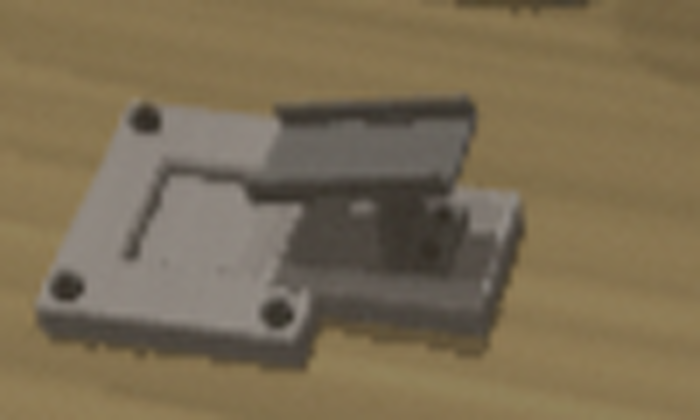

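View pics/c2.png

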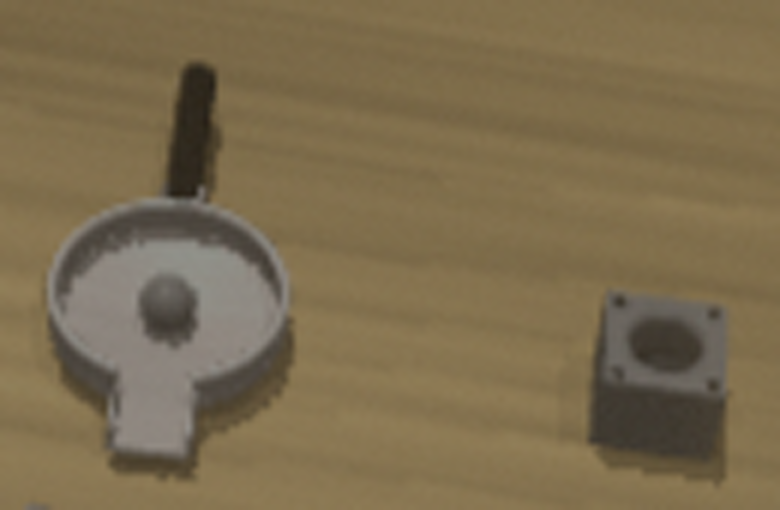

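View pics/c3.png

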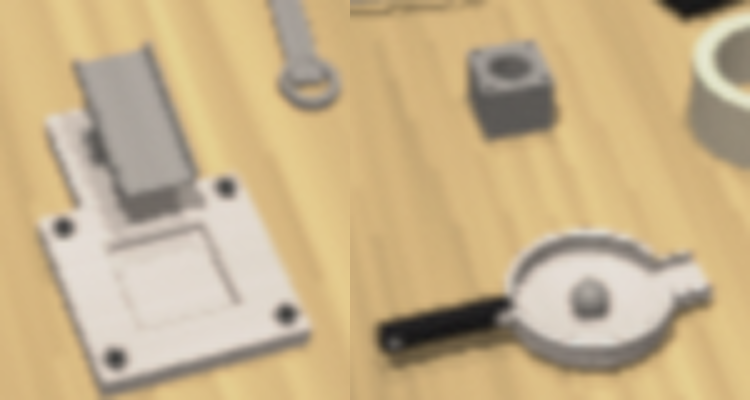

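```bash
cat > fit.py <<'E'
import pickle,sys
from h import *
from scipy.optimize import least_squares
def pose(pts,x0):
    # pts: (cam, local xyz, pixel); solve x,y,yaw
    def f(p):
        c,s=np.cos(p[2]),np.sin(p[2]); r=[]
        for cam,l,u in pts:
            r+=list(proj(cam,[p[0]+c*l[0]-s*l[1],p[1]+s*l[0]+c*l[1],l[2]])-u)
        return np.array(r)
    o=least_squares(f,x0); return o.x,np.round(f(o.x).reshape(-1,2),1)
E
python3 - <<'E'
from fit import *
sc=shot('scene');sd=shot('side');pickle.dump({'scene':{k:sc[k] for k in('xyz','attitude','camera_matrix')},'side':{k:sd[k] for k in('xyz','attitude','camera_matrix')}},open('cams.pkl','wb'))
S=[(293,275.6),(325,267.4),(337,292.8),(303,301.6)]
C=[(180.7,206.9),(169.4,230.9),(199.7,234.6)]
a=[ray(sd,u,.014)[:2] for u in S];b=[ray(sc,u,.014)[:2] for u in C]
print(np.round(a,4),np.mean(a,0),np.round(b,4),(b[0]+b[2])/2)
print('fix yaw', [np.degrees(np.arctan2(*(v)[::-1])) for v in (a[0]-a[3],a[1]-a[2],b[2]-b[1])], [np.degrees(np.arctan2(*(v)[::-1])) for v in (a[1]-a[0],a[2]-a[3],b[1]-b[0])])
# housing top corners
g=lambda x,y:(270+x/6,190+y/6)
H=[g(607,290),g(728,305),g(722,395),g(598,378)]
h=[ray(sc,u,.038)[:2] for u in H];print('hous',np.round(h,4),np.mean(h,0))
k=lambda x,y:(240+(x-350)/5,145+y/5)
H=[k(468,50),k(540,42),k(552,80),k(480,93)]
h2=[ray(sd,u,.038)[:2] for u in H];print(np.round(h2,4),np.mean(h2,0))
for h in(h,h2): print([np.degrees(np.arctan2(*(h[(i+1)%4]-h[i])[::-1])) for i in range(4)])
# dish
print('ball',ray(sc,g(167,303),.016),ray(sd,k(590,298),.016))
print('handle end',ray(sc,g(200,75),.03),ray(sd,k(388,335),.03))
print('rim',ray(sc,g(170,288),.026), ray(sd,k(592,293),.026))
print('lip',ray(sc,g(152,448),.012),ray(sd,k(705,278),.016))
print(robot.get_obs()['time'])
E
```

```text
[[ 0.5844 -0.1437]
 [ 0.6651 -0.1368]
 [ 0.6702 -0.2107]
 [ 0.5888 -0.2164]] [ 0.62709662 -0.17689311] [[ 0.5873 -0.2147]
 [ 0.6689 -0.209 ]
 [ 0.6631 -0.1344]] [ 0.62519562 -0.17456455]
fix yaw [np.float64(93.44039522566291), np.float64(93.94746157892199), np.float64(94.44666508387358)] [np.float64(4.855140288008831), np.float64(3.974725975570963), np.float64(4.013639730705901)]
hous [[0.6031 0.2555]
 [0.6001 0.2996]
 [0.6437 0.3003]
 [0.6462 0.2564]] [0.62323735 0.27797062]
[[0.602  0.2928]
 [0.6469 0.2918]
 [0.6456 0.2537]
 [0.6008 0.2501]] [0.62383025 0.27210541]
[np.float64(93.90211281748574), np.float64(0.9117355147178617), np.float64(-86.73265780234422), np.float64(-178.78057446938817)]
[np.float64(-1.1911124966280182), np.float64(-91.8946806799852), np.float64(-175.4764892995843), np.float64(88.3113598545)]
ball [0.62892857 0.09382229 0.016     ] [0.62927674 0.08825226 0.016     ]
handle end [0.51738939 0.08325956 0.03      ] [0.51393728 0.06911982 0.03      ]
rim [0.62977519 0.09495983 0.026     ] [0.62849892 0.08191271 0.026     ]
lip [0.6953329  0.10261772 0.012     ] [0.69590204 0.09057799 0.016     ]
2.35
```

```bash
cat > go.py <<'E'
import sys
from h import *
# usage: go.py x y z yaw(tool x, deg) [maxshift units/row] [maxturn]
def plan(x,y,z,yaw,ms=1.,mt=1.):
    o=robot.get_obs(); p=np.array(o['position']); Q=Rm(o['tool_rot'])
    c,s=np.cos(np.radians(yaw)),np.sin(np.radians(yaw))
    T=np.array([[c,s,0],[s,-c,0],[0,0,-1.]])
    rv=R.from_matrix(Q.T@T).as_rotvec(degrees=True)/5
    d=np.array([x,y,z])-p
    n=int(np.ceil(max(np.linalg.norm(d)/.04/ms,np.linalg.norm(rv)/mt,1e-6)))
    print('t',round(o['time'],2),'pos',np.round(p,4),'yaw',round(np.degrees(np.arctan2(Q[1,0],Q[0,0])),2),'tilt',np.round(Q[:2,2],4),'F',np.round(o['ft_force'],1),'w',round(o['grip_width'],4),'q',np.round(o['q'],2))
    print('rows needed',n,'total shift(tool,now)',np.round(Q.T@d/.04,2),'turn',np.round(rv,2))
    for i in range(min(n,6)):
        Qi=Q@R.from_rotvec(np.radians(5*rv*i/n)).as_matrix()
        print(' '.join('%.2f'%v for v in np.r_[rv/n,Qi.T@d/.04/n]))
if __name__=='__main__': plan(*map(float,sys.argv[1:]))
E
python3 go.py 0.6255 -0.20 0.2 94.2; python3 - <<'E'
from h import *
R0=Rm(robot.get_obs()['tool_rot']);c=shot('wrist');print(np.round(R0.T@Rm(c['attitude']),3),np.round(R0.T@(np.array(c['xyz'])-robot.get_obs()['position']),4))
E
```

```text
t 2.35 pos [ 0.1618 -0.6037  0.2225] yaw 15.0 tilt [-0.      0.0001] F [0.5 0.3 0.5] w 0.0871 q [-1.49  0.53  1.43 -0.    1.18 -0.18]
rows needed 16 total shift(tool,now) [13.81 -6.75  0.56] turn [ -0.    -0.   -15.84]
-0.00 -0.00 -0.99 0.86 -0.42 0.04
-0.00 -0.00 -0.99 0.90 -0.35 0.04
-0.00 -0.00 -0.99 0.92 -0.27 0.04
-0.00 -0.00 -0.99 0.94 -0.19 0.04
-0.00 -0.00 -0.99 0.95 -0.10 0.04
-0.00 -0.00 -0.99 0.96 -0.02 0.04
[[-0.001 -0.968 -0.25 ]
 [ 1.    -0.001 -0.001]
 [ 0.001 -0.25   0.968]] [ 6.88e-02  1.00e-04 -1.62e-01]
```

```bash
python3 -m crank '0 0 -1 0.86 -0.42 0 -1; 0 0 -1 0.9 -0.35 0 -1; 0 0 -1 0.92 -0.27 0 -1; 0 0 -1 0.94 -0.19 0 -1; 0 0 -1 0.95 -0.1 0 -1'; python3 go.py 0.6255 -0.20 0.22 94.2
```

```text
time: 3.02
position: [0.3073, -0.4765, 0.2225]
tool_rot: [0.938, 0.346, -0.0, 0.002]
ft_force: [-0.3, -0.5, 0.6]
grip_width: 0.0869
t 3.02 pos [ 0.3073 -0.4765  0.2225] yaw 40.46 tilt [ 0.0006 -0.0033] F [-0.3 -0.5  0.6] w 0.0869 q [-1.19  0.45  1.58 -0.    1.11 -0.33]
rows needed 11 total shift(tool,now) [10.54 -0.1   0.04] turn [  0.02   0.03 -10.75]
0.00 0.00 -0.98 0.96 -0.01 0.00
0.00 0.00 -0.98 0.96 0.07 0.00
0.00 0.00 -0.98 0.95 0.15 0.00
0.00 0.00 -0.98 0.93 0.23 0.00
0.00 0.00 -0.98 0.91 0.31 0.00
0.00 0.00 -0.98 0.88 0.39 0.01
```

```bash
python3 -m crank '0 0 -1 0.96 0 0 -1; 0 0 -1 0.96 0.07 0 -1; 0 0 -1 0.95 0.15 0 -1; 0 0 -1 0.93 0.23 0 -1; 0 0 -1 0.91 0.31 0 -1';python3 -m crank '0 0 -1 0.88 0.39 0 -1; 0 0 -1 0.85 0.45 0 -1; 0 0 -1 0.8 0.53 0 -1; 0 0 -1 0.75 0.6 0 -1; 0 0 -1 0.7 0.65 0 -1'; python3 go.py 0.6255 -0.20 0.22 94.2
```

```text
time: 3.65
position: [0.4557, -0.3449, 0.2229]
tool_rot: [0.837, 0.547, -0.001, 0.003]
ft_force: [1.3, -0.2, 0.5]
grip_width: 0.0868
time: 4.28
position: [0.6005, -0.2089, 0.223]
tool_rot: [0.694, 0.72, -0.001, 0.004]
ft_force: [0.1, 0.3, 0.3]
grip_width: 0.0867
t 4.28 pos [ 0.6005 -0.2089  0.223 ] yaw 92.14 tilt [ 0.0034 -0.0066] F [0.1 0.3 0.3] w 0.0867 q [-0.51  0.54  1.41 -0.    1.19 -0.54]
rows needed 1 total shift(tool,now) [0.2  0.63 0.08] turn [ 0.03  0.08 -0.41]
0.03 0.08 -0.41 0.20 0.63 0.08
```

```bash
python3 -m crank '0 0 -0.4 0.2 0.6 0.1 -1; 0 0 0 0 0 0 -1;0 0 0 0 0 0 -1'; python3 - <<'E'
from fit import *
import go
go.plan(.6255,-.2,.22,94.2)
c=shot('wrist','w1.png');pickle.dump({k:c[k] for k in('xyz','attitude','camera_matrix')},open('w1.pkl','wb'))
E
```

```text
time: 4.65
position: [0.6258, -0.1972, 0.2188]
tool_rot: [0.679, 0.734, -0.001, 0.003]
ft_force: [0.6, 0.2, -0.0]
grip_width: 0.087
t 4.65 pos [ 0.6258 -0.1972  0.2188] yaw 94.45 tilt [ 0.003  -0.0065] F [ 0.6  0.2 -0. ] w 0.087 q [-0.47  0.57  1.36 -0.    1.21 -0.55]
rows needed 1 total shift(tool,now) [-0.07 -0.01 -0.03] turn [0.03 0.08 0.05]
0.03 0.08 0.05 -0.07 -0.01 -0.03
```

View pics/w1.png

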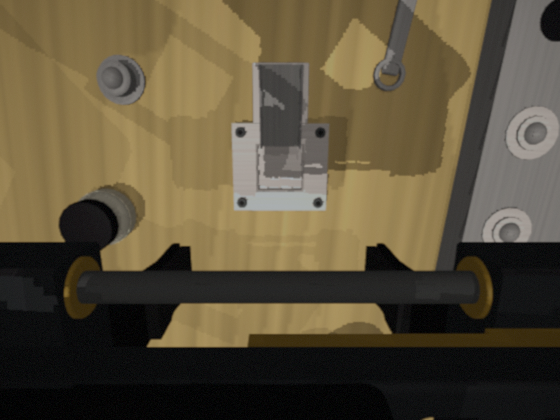

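```bash
python3 - <<'E'
import cv2
a=cv2.imread('pics/w1.png')[50:230,215:345];cv2.imwrite('pics/w1c.png',cv2.resize(a,None,fx=3.3,fy=3.3,interpolation=cv2.INTER_CUBIC))
E
python3 - <<'E'
from fit import *
c=pickle.load(open('w1.pkl','rb'));im=cv2.imread('pics/w1.png',0).astype(float)
P=[]
for u,v in [(240.5,131.5),(320,131.5),(318,202),(241.5,202)]:
    u0,v0=int(u)-6,int(v)-6;w=im[v0:v0+14,u0:u0+14];m=np.clip(np.median(w)*.75-w,0,None);yy,xx=np.mgrid[:14,:14]
    P.append((u0+(m*xx).sum()/m.sum(),v0+(m*yy).sum()/m.sum()))
print(np.round(P,1))
b=np.array([ray(c,p,.014)[:2] for p in P]);print(b.round(4),b.mean(0))
for i in range(4): v=b[(i+1)%4]-b[i];print(np.hypot(*v),np.degrees(np.arctan2(v[1],v[0])))
E
```

```text
[[240.1 131.7]
 [320.  132.2]
 [317.6 202.3]
 [241.8 201.9]]
[[ 0.5839 -0.1412]
 [ 0.6659 -0.1354]
 [ 0.6713 -0.2093]
 [ 0.5892 -0.2151]] [ 0.62757832 -0.17524314]
0.08224989111072925 4.043856817305679
0.07412249608697229 -85.7951290301078
0.08232566165472123 -175.94650683904916
0.07413616787962907 94.14628311985415
```

View pics/w1c.png

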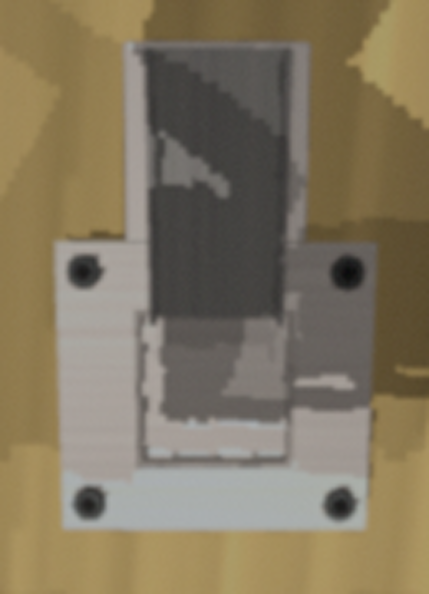

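```bash
python3 -m crank '0 0 0 1 0 0 -1;0 0 0 1 0 0 -1;0 0 0 1 0 0 -1;0 0 0 1 0 0 -1;0 0 0 1 0.1 0 -1'; python3 -m crank '0 0 0 1 0.1 0 -1;0 0 0 0.5 0 0 -1;0 0 0 0 0 0 -1'; python3 - <<'E'
from fit import *
import go
c=shot('wrist','w2.png');pickle.dump({k:c[k] for k in('xyz','attitude','camera_matrix')},open('w2.pkl','wb'))
go.plan(.62,.24,.22,94.2)
E
```

```text
time: 5.32
position: [0.6117, -0.0011, 0.2185]
tool_rot: [0.685, 0.729, -0.002, 0.004]
ft_force: [0.4, 0.5, 0.5]
grip_width: 0.0868
time: 5.7
position: [0.6102, 0.0601, 0.2188]
tool_rot: [0.685, 0.728, -0.002, 0.004]
ft_force: [-0.1, -0.5, 0.2]
grip_width: 0.0868
t 5.75 pos [0.6104 0.0593 0.2188] yaw 93.45 tilt [ 0.0032 -0.0097] F [-0.5 -0.4 -0.4] w 0.0872 q [-0.08  0.51  1.47 -0.01  1.15 -0.14]
rows needed 5 total shift(tool,now) [ 4.5   0.51 -0.07] turn [ 0.03  0.11 -0.15]
0.01 0.02 -0.03 0.90 0.10 -0.01
0.01 0.02 -0.03 0.90 0.10 -0.01
0.01 0.02 -0.03 0.90 0.11 -0.01
0.01 0.02 -0.03 0.90 0.11 -0.01
0.01 0.02 -0.03 0.90 0.11 -0.01
```

View pics/w2.png

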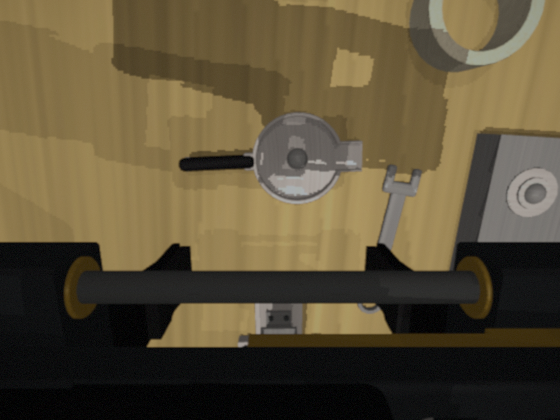

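```bash
python3 -m crank '0 0.1 0 0.9 0.1 0 -1;0 0 0 0.9 0.1 0 -1;0 0 0 0.9 0.1 0 -1;0 0 0 0.9 0.1 0 -1;0 0 0 0.9 0.1 0 -1'; python3 -m crank '0 0 0 0 0 0 -1'; python3 - <<'E'
from fit import *
import go
c=shot('wrist','w3.png');pickle.dump({k:c[k] for k in('xyz','attitude','camera_matrix')},open('w3.pkl','wb'))
go.plan(.6235,.275,.05,92.5)
a=c['img'][:,:,::-1][60:240,200:340];cv2.imwrite('pics/w3c.png',cv2.resize(a,None,fx=3.3,fy=3.3,interpolation=cv2.INTER_CUBIC))
c=pickle.load(open('w2.pkl','rb'))
cen=ray(c,(298,158),.026);bl=ray(c,(297.5,158),.016);he=ray(c,(182,164),.028);hs=ray(c,(250,161.3),.028);lp=ray(c,(361,155),.014)
print(cen,bl,he,hs,lp,[np.degrees(np.arctan2(*(b-a)[1::-1])) for a,b in((he,hs),(he,lp),(he,cen),(cen,lp))])
E
```

```text
time: 6.38
position: [0.6245, 0.2307, 0.2182]
tool_rot: [0.692, 0.722, -0.001, 0.004]
ft_force: [0.3, -0.5, -0.4]
grip_width: 0.0868
time: 6.5
position: [0.6251, 0.231, 0.218]
tool_rot: [0.691, 0.723, -0.001, 0.004]
ft_force: [0.0, -0.2, -0.5]
grip_width: 0.0869
t 6.55 pos [0.6251 0.2295 0.2179] yaw 92.47 tilt [ 0.0044 -0.0073] F [ 0.6 -0.8  0. ] w 0.087 q [ 0.19  0.59  1.33 -0.01  1.22  0.15]
rows needed 5 total shift(tool,now) [ 1.17 -0.01  4.19] turn [ 0.05  0.09 -0.01]
0.01 0.02 -0.00 0.23 -0.00 0.84
0.01 0.02 -0.00 0.23 -0.00 0.84
0.01 0.02 -0.00 0.23 -0.00 0.84
0.01 0.02 -0.00 0.23 0.00 0.84
0.01 0.02 -0.00 0.23 0.00 0.84
[0.6299096  0.09424768 0.026     ] [0.63005247 0.09321872 0.016     ] [0.51284439 0.08138631 0.028     ] [0.58152783 0.0882322  0.028     ] [0.6963965  0.10011711 0.014     ] [np.float64(5.692047666178814), np.float64(5.826648248425503), np.float64(6.2696540726195344), np.float64(5.044966569155323)]
```

View pics/w3.png

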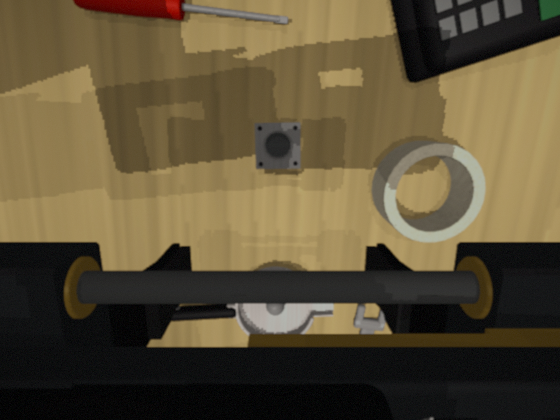

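View pics/w3c.png

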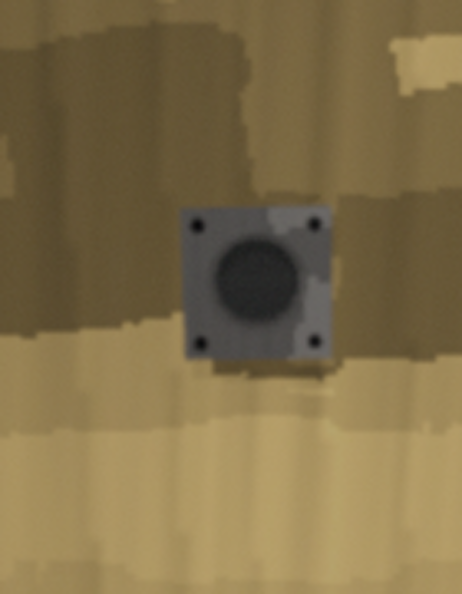

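```bash
python3 - <<'E'
from fit import *
c=pickle.load(open('w3.pkl','rb'))
for Q in ([(197,226),(314,224),(314,341),(201,343)],[(181,208),(330,206),(331,357),(186,358)]):
    b=np.array([ray(c,(200+x/3.3,60+y/3.3),.038)[:2] for x,y in Q]);print(b.round(4),b.mean(0))
    for i in range(4): v=b[(i+1)%4]-b[i];print(np.hypot(*v),np.degrees(np.arctan2(v[1],v[0])))
E
```

```text
[[0.6066 0.2931]
 [0.6405 0.2952]
 [0.6424 0.2614]
 [0.6088 0.2593]] [0.6245368  0.27725809]
0.033974353567990924 3.4323452565788726
0.033848422268765034 -86.78002137057304
0.03366894936448578 -176.53271402705437
0.03386920017191109 93.73676698071968
[[0.6018 0.298 ]
 [0.6448 0.3004]
 [0.6477 0.2568]
 [0.6044 0.2547]] [0.62468018 0.27748362]
0.04309570429393263 3.2288308515656454
0.04368131965775188 -86.18273699165968
0.043348117978341774 -177.15140449037608
0.04339179234612566 93.48914581857372
```

```bash
python3 go.py .6245 .2772 .06 93.4
```

```text
t 6.55 pos [0.6251 0.2295 0.2179] yaw 92.47 tilt [ 0.0044 -0.0073] F [ 0.6 -0.8  0. ] w 0.087 q [ 0.19  0.59  1.33 -0.01  1.22  0.15]
rows needed 5 total shift(tool,now) [1.22 0.02 3.94] turn [ 0.05  0.09 -0.19]
0.01 0.02 -0.04 0.24 0.00 0.79
0.01 0.02 -0.04 0.24 0.01 0.79
0.01 0.02 -0.04 0.24 0.01 0.79
0.01 0.02 -0.04 0.24 0.01 0.79
0.01 0.02 -0.04 0.24 0.01 0.79
```

```bash
python3 -m crank '0.05 0.09 -0.19 0.4 0 0.6 -1; 0 0 0 0.4 0 0.8 -1;0 0 0 0.4 0 0.8 -1;0 0 0 0 0 0.9 -1;0 0 0 0 0 0.6 -1' ; python3 go.py .6245 .2772 .014 93.4
```

```text
time: 7.18
position: [0.6294, 0.2654, 0.0694]
tool_rot: [0.69, 0.724, 0.002, 0.004]
ft_force: [0.5, -0.9, 0.2]
grip_width: 0.0867
t 7.17 pos [0.6294 0.2654 0.0694] yaw 92.75 tilt [ 0.0076 -0.0031] F [ 0.5 -0.9  0.2] w 0.0867 q [ 0.24  0.78  1.39 -0.01  0.96  0.19]
rows needed 2 total shift(tool,now) [ 0.3  -0.12  1.38] turn [ 0.09  0.04 -0.13]
0.04 0.02 -0.06 0.15 -0.06 0.69
0.04 0.02 -0.06 0.15 -0.06 0.69
```

```bash
python3 -m crank '0.09 0.04 -0.13 0.3 -0.12 0.4 -1; 0 0 0 0 0 0 -1' ; python3 go.py .6245 .2772 .013 93.4
```

```text
time: 7.42
position: [0.6234, 0.2736, 0.0506]
tool_rot: [0.687, 0.727, -0.003, -0.001]
ft_force: [-0.8, 0.2, -0.3]
grip_width: 0.0872
t 7.42 pos [0.6234 0.2736 0.0506] yaw 93.21 tilt [-0.0055 -0.0018] F [-0.8  0.2 -0.3] w 0.0872 q [ 0.25  0.81  1.4  -0.    0.94  0.19]
rows needed 1 total shift(tool,now) [0.09 0.04 0.94] turn [-0.06  0.02 -0.04]
-0.06 0.02 -0.04 0.09 0.04 0.94
```

```bash
python3 -m crank '0 0 0 0.09 0.04 0.5 -1; 0 0 0 0 0 0.4 -1;0 0 0 0 0 0 -1' ; python3 go.py .6245 .2772 .013 93.4
```

```text
time: 7.8
position: [0.6266, 0.2771, 0.0143]
tool_rot: [0.687, 0.726, -0.001, -0.0]
ft_force: [-1.1, -0.3, 0.0]
grip_width: 0.087
t 7.8 pos [0.6266 0.2771 0.0143] yaw 93.18 tilt [-0.0016 -0.0012] F [-1.1 -0.3  0. ] w 0.087 q [ 0.25  0.86  1.4  -0.    0.88  0.2 ]
rows needed 1 total shift(tool,now) [ 0.01 -0.05  0.03] turn [-0.02  0.01 -0.04]
-0.02 0.01 -0.04 0.01 -0.05 0.03
```

Close and lift slightly.

```bash
python3 -m crank '0 0 0 0 -0.04 0 0.2;0 0 0 0 0 0 0.5;0 0 0 0 0 0 1;0 0 0 0 0 0 1;0 0 0 0 0 0 1' 25; python3 go.py .6245 .2772 .15 93.4
```

```text
time: 8.43
position: [0.6256, 0.2775, 0.0161]
tool_rot: [0.687, 0.727, -0.0, 0.0]
ft_force: [-1.9, -0.3, 0.7]
grip_width: 0.0449
t 8.43 pos [0.6256 0.2775 0.0161] yaw 93.2 tilt [ 0.0005 -0.0006] F [-1.9 -0.3  0.7] w 0.0449 q [ 0.25  0.86  1.4  -0.    0.88  0.2 ]
rows needed 4 total shift(tool,now) [-0.01 -0.03 -3.35] turn [ 0.    0.01 -0.04]
0.00 0.00 -0.01 -0.00 -0.01 -0.84
0.00 0.00 -0.01 -0.00 -0.01 -0.84
0.00 0.00 -0.01 -0.00 -0.01 -0.84
0.00 0.00 -0.01 -0.00 -0.01 -0.84
```

```bash
python3 -m crank '0 0 0 0 0 -0.4 1;0 0 0 0 0 -0.7 1;0 0 0 0 0 -0.8 1;0 0 0 0 0 -0.8 1;0 0 0 0 0 -0.4 1'; python3 go.py .627 -.1755 .12 94.1
```

```text
time: 9.05
position: [0.6238, 0.277, 0.1434]
tool_rot: [0.687, 0.727, -0.002, -0.001]
ft_force: [0.1, 0.2, -2.8]
grip_width: 0.0439
t 9.05 pos [0.6238 0.277  0.1434] yaw 93.2 tilt [-0.0045 -0.0021] F [ 0.1  0.2 -2.8] w 0.0439 q [ 0.25  0.69  1.34 -0.    1.11  0.2 ]
rows needed 12 total shift(tool,now) [-11.3   -0.55   0.61] turn [-0.05  0.02 -0.18]
-0.00 0.00 -0.01 -0.94 -0.05 0.05
-0.00 0.00 -0.01 -0.94 -0.05 0.05
-0.00 0.00 -0.01 -0.94 -0.05 0.05
-0.00 0.00 -0.01 -0.94 -0.05 0.05
-0.00 0.00 -0.01 -0.94 -0.05 0.05
-0.00 0.00 -0.01 -0.94 -0.05 0.05
```

```bash
python3 -m crank '0 0 0 -0.6 -0.05 0 1;0 0 -0.05 -0.9 -0.05 0 1;0 0 -0.05 -1 -0.05 0 1;0 0 -0.05 -1 -0.05 0 1;0 0 0 -1 -0.05 0 1';python3 -m crank '0 0 0 -1 -0.05 0 1;0 0 0 -1 -0.05 0 1;0 0 0 -1 -0.05 0 1;0 0 0 -1 -0.05 0 1;0 0 0 -0.9 -0.05 0 1'; python3 go.py .627 -.1755 .12 94.1
```

```text
time: 9.68
position: [0.6212, 0.0893, 0.1409]
tool_rot: [0.68, 0.733, -0.005, -0.002]
ft_force: [-0.3, -0.3, -3.7]
grip_width: 0.0438
time: 10.3
position: [0.6165, -0.1198, 0.1346]
tool_rot: [0.682, 0.731, -0.01, -0.009]
ft_force: [0.4, 0.5, -2.7]
grip_width: 0.044
t 10.3 pos [ 0.6165 -0.1198  0.1346] yaw 94.01 tilt [-0.0269 -0.0036] F [ 0.4  0.5 -2.7] w 0.044 q [-0.36  0.65  1.48 -0.02  1.04 -0.43]
rows needed 2 total shift(tool,now) [-1.41  0.18  0.36] turn [-0.31  0.02 -0.02]
-0.16 0.01 -0.01 -0.70 0.09 0.18
-0.16 0.01 -0.01 -0.70 0.08 0.18
```

```bash
python3 -m crank '-0.3 0 0 -0.8 0.1 0 1;0 0 0 -0.5 0 0 1;0 0 0 0 0 0 1'; python3 go.py .627 -.1755 .12 94.1;python3 -m crank '0 0 0 0 0 0 1'; python3 go.py .627 -.1755 .12 94.1
```

```text
time: 10.68
position: [0.6194, -0.1781, 0.1309]
tool_rot: [0.684, 0.729, -0.003, -0.003]
ft_force: [-1.2, 0.8, -2.9]
grip_width: 0.0439
t 10.68 pos [ 0.6194 -0.1781  0.1309] yaw 93.63 tilt [-0.008   0.0002] F [-1.2  0.8 -2.9] w 0.0439 q [-0.45  0.66  1.45 -0.    1.03 -0.51]
rows needed 1 total shift(tool,now) [0.05 0.2  0.27] turn [-0.09 -0.01 -0.09]
-0.09 -0.01 -0.09 0.05 0.20 0.27
time: 10.8
position: [0.6185, -0.177, 0.1302]
tool_rot: [0.684, 0.729, -0.003, -0.004]
ft_force: [-0.1, 0.7, -2.2]
grip_width: 0.0441
t 10.8 pos [ 0.6185 -0.177   0.1302] yaw 93.64 tilt [-0.0101  0.0017] F [-0.1  0.7 -2.2] w 0.0441 q [-0.45  0.66  1.46 -0.    1.03 -0.51]
rows needed 1 total shift(tool,now) [0.02 0.22 0.25] turn [-0.11 -0.03 -0.09]
-0.11 -0.03 -0.09 0.02 0.22 0.25
```

```bash
python3 -m crank '-0.1 0 -0.09 0.02 0.22 0.4 1;0 0 0 0 0 0.6 1;0 0 0 0 0 0 1'; python3 - <<'E'
import go
from h import *
go.plan(.627,-.176,.075,94.1)
for n in('scene','side'):
    c=shot(n,n+'2.png');x,y=(155,175) if n=='scene' else (270,215)
    print(proj(c,[.627,-.1755,.014]))
    cv2.imwrite('pics/%s2c.png'%n,cv2.resize(c['img'][y:y+95,x:x+110,::-1],None,fx=6,fy=6,interpolation=cv2.INTER_CUBIC))
E
```

```text
time: 11.18
position: [0.6279, -0.171, 0.0875]
tool_rot: [0.679, 0.734, 0.001, -0.002]
ft_force: [-1.2, 0.6, -2.3]
grip_width: 0.0434
t 11.18 pos [ 0.6279 -0.171   0.0875] yaw 94.4 tilt [-0.0016  0.004 ] F [-1.2  0.6 -2.3] w 0.0434 q [-0.44  0.73  1.47  0.    0.95 -0.52]
rows needed 1 total shift(tool,now) [-0.12 -0.03  0.31] turn [-0.01 -0.05  0.06]
-0.01 -0.05 0.06 -0.12 -0.03 0.31
[189.25960194 220.77674443]
[314.3055309  283.47585857]
```

View pics/scene2c.png

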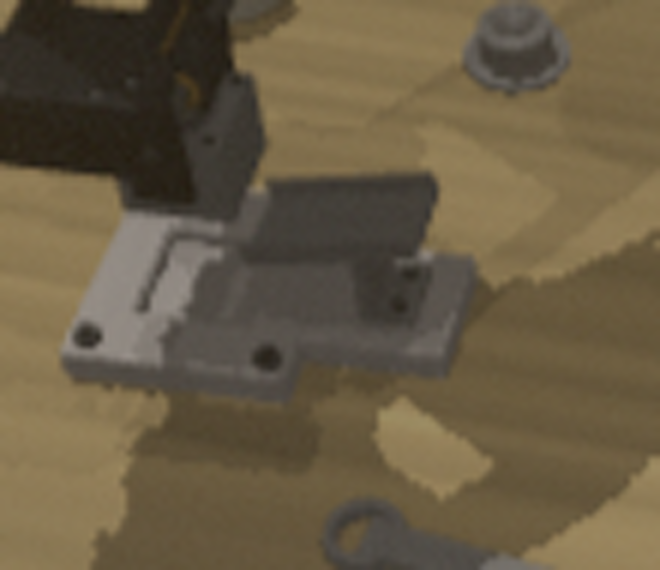

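View pics/side2c.png

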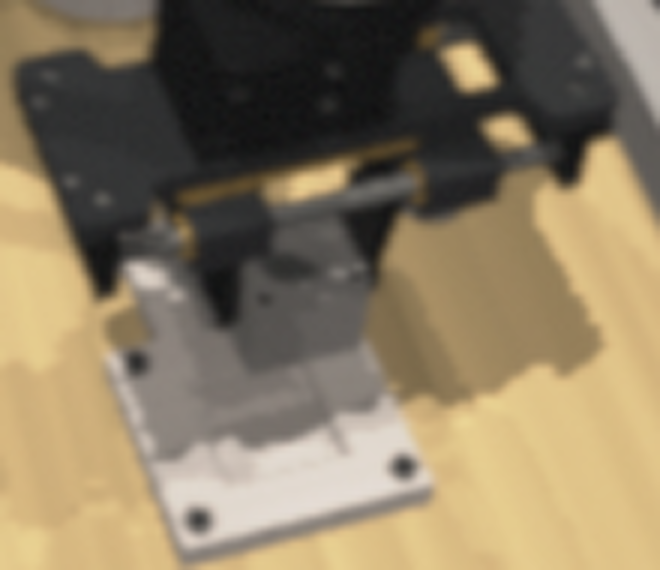

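```bash
python3 - <<'E'
from fit import *
c=pickle.load(open('cams.pkl','rb'))
z=.073
a,b=[ray(c['side'],(270+x/6,215+y/6),z) for x,y in((247,366),(360,347))]
print(a,b,(a+b)/2,np.degrees(np.arctan2(*(b-a)[1::-1])))
yw=np.radians(4.1);print((a+b)[:2]/2+.022*np.array([-np.sin(yw),np.cos(yw)]))
# scene: visible corner bottom of right-front
for p in ((233,217),(265,150)):
  print(ray(c['scene'],(155+p[0]/6,175+p[1]/6),z))
E
```

```text
[ 0.60966591 -0.19353286  0.073     ] [ 0.65220362 -0.19418865  0.073     ] [ 0.63093477 -0.19386076  0.073     ] -0.883239450145899
[ 0.62936182 -0.17191706]
[ 0.64625439 -0.14651589  0.073     ]
[ 0.60885074 -0.14807646  0.073     ]
```

```bash
python3 -m crank '0 0 0 -0.12 -0.03 0.2 1;0 0 0 0 0 0 1'; python3 go.py .627 -.176 .05 94.1
```

```text
time: 11.52
position: [0.6301, -0.1772, 0.0827]
tool_rot: [0.679, 0.734, 0.002, 0.002]
ft_force: [0.3, 0.6, -2.2]
grip_width: 0.0436
t 11.53 pos [ 0.6301 -0.1772  0.0827] yaw 94.44 tilt [0.0058 0.0005] F [ 0.3  0.6 -2.2] w 0.0436 q [-0.45  0.73  1.47  0.    0.94 -0.53]
rows needed 1 total shift(tool,now) [ 0.04 -0.08  0.82] turn [ 0.07 -0.    0.07]
0.07 -0.00 0.07 0.04 -0.08 0.82
```

```bash
python3 -m crank '0.05 0 0.05 0.02 -0.07 0.3 1;0 0 0 0 0 0.4 1;0 0 0 0 0 0 1'; python3 go.py .627 -.176 .035 94.1
```

```text
time: 11.9
position: [0.6272, -0.177, 0.0532]
tool_rot: [0.681, 0.732, 0.001, 0.001]
ft_force: [0.7, 0.4, -3.5]
grip_width: 0.0437
t 11.9 pos [ 0.6272 -0.177   0.0532] yaw 94.14 tilt [ 0.0017 -0.0001] F [ 0.7  0.4 -3.5] w 0.0437 q [-0.45  0.77  1.48  0.    0.88 -0.52]
rows needed 1 total shift(tool,now) [ 0.03 -0.    0.46] turn [0.02 0.   0.01]
0.02 0.00 0.01 0.03 -0.00 0.46
```

```bash
python3 -m crank '0 0 0 0.02 0 0.45 1;0 0 0 0 0 0 1'; python3 go.py .627 -.176 .0215 94.1
```

```text
time: 12.15
position: [0.6269, -0.176, 0.0335]
tool_rot: [0.681, 0.732, 0.0, 0.0]
ft_force: [0.1, 0.0, -2.8]
grip_width: 0.0434
t 12.15 pos [ 0.6269 -0.176   0.0335] yaw 94.13 tilt [0.0009 0.0003] F [ 0.1  0.  -2.8] w 0.0434 q [-0.45  0.8   1.49  0.    0.85 -0.52]
rows needed 1 total shift(tool,now) [0.  0.  0.3] turn [ 0.01 -0.    0.01]
0.01 -0.00 0.01 0.00 0.00 0.30
```

```bash
for i in 1; do python3 -m crank '0 0 0 0 0 0.15 1;0 0 0 0 0 0 1'; done; python3 go.py .627 -.176 .0215 94.1
```

```text
time: 12.4
position: [0.6272, -0.1761, 0.0271]
tool_rot: [0.681, 0.732, 0.001, 0.0]
ft_force: [-0.9, 0.9, -3.0]
grip_width: 0.0436
t 12.4 pos [ 0.6272 -0.1761  0.0271] yaw 94.13 tilt [0.0014 0.0002] F [-0.9  0.9 -3. ] w 0.0436 q [-0.45  0.81  1.49  0.    0.84 -0.52]
rows needed 1 total shift(tool,now) [ 0.   -0.01  0.14] turn [ 0.02 -0.    0.01]
0.02 -0.00 0.01 0.00 -0.01 0.14
```

```bash
python3 -m crank '0 0 0 0 0 0.1 1;0 0 0 0 0 0 1'; python3 go.py .627 -.176 .0215 94.1
```

```text
time: 12.65
position: [0.6281, -0.1765, 0.0237]
tool_rot: [0.681, 0.732, 0.001, 0.002]
ft_force: [-0.5, -0.4, -3.3]
grip_width: 0.044
t 12.65 pos [ 0.6281 -0.1765  0.0237] yaw 94.14 tilt [ 0.0034 -0.0008] F [-0.5 -0.4 -3.3] w 0.044 q [-0.45  0.82  1.49  0.    0.83 -0.52]
rows needed 1 total shift(tool,now) [ 0.02 -0.03  0.05] turn [0.04 0.01 0.01]
0.04 0.01 0.01 0.02 -0.03 0.05
```

```bash
python3 -m crank '0 0 0 0 -0.02 0.04 1;0 0 0 0 0 0 1'; python3 go.py .627 -.176 .0215 94.1;python3 -m crank '0 0 0 0 0 0.04 1;0 0 0 0 0 0 1'; python3 go.py .627 -.176 .0215 94.1
```

```text
time: 12.9
position: [0.6281, -0.1768, 0.0234]
tool_rot: [0.681, 0.732, 0.001, 0.002]
ft_force: [-0.3, -0.5, -2.8]
grip_width: 0.0437
t 12.9 pos [ 0.6281 -0.1768  0.0234] yaw 94.13 tilt [ 0.0053 -0.0014] F [-0.3 -0.5 -2.8] w 0.0437 q [-0.45  0.82  1.49  0.    0.83 -0.52]
rows needed 1 total shift(tool,now) [ 0.02 -0.03  0.05] turn [0.06 0.02 0.01]
0.06 0.02 0.01 0.02 -0.03 0.05
time: 13.15
position: [0.6282, -0.1768, 0.0234]
tool_rot: [0.681, 0.732, 0.001, 0.003]
ft_force: [0.6, -0.6, -2.2]
grip_width: 0.0436
t 13.15 pos [ 0.6282 -0.1768  0.0234] yaw 94.14 tilt [ 0.0056 -0.0017] F [ 0.6 -0.6 -2.2] w 0.0436 q [-0.45  0.82  1.49  0.    0.83 -0.52]
rows needed 1 total shift(tool,now) [ 0.02 -0.03  0.05] turn [0.06 0.02 0.01]
0.06 0.02 0.01 0.02 -0.03 0.05
```

```bash
python3 -m crank '0.05 0 0 0 -0.03 0.08 1;0 0 0 0 0 0 1'; python3 go.py .627 -.176 .0215 94.1
```

```text
time: 13.4
position: [0.6283, -0.1768, 0.0235]
tool_rot: [0.681, 0.732, 0.0, 0.002]
ft_force: [-0.3, -0.6, -3.2]
grip_width: 0.0441
t 13.4 pos [ 0.6283 -0.1768  0.0235] yaw 94.15 tilt [ 0.0038 -0.0026] F [-0.3 -0.6 -3.2] w 0.0441 q [-0.44  0.82  1.49 -0.    0.83 -0.52]
rows needed 1 total shift(tool,now) [ 0.02 -0.03  0.05] turn [0.04 0.03 0.01]
0.04 0.03 0.01 0.02 -0.03 0.05
```

```bash
python3 -m crank '0 0 0 0 0 0.1 1'; python3 - <<'E'
import go
from h import *
go.plan(.627,-.176,.0215,94.1)
for n in('scene','side'):
    c=shot(n,n+'3.png');x,y=(150,170) if n=='scene' else (270,215)
    cv2.imwrite('pics/%s3c.png'%n,cv2.resize(c['img'][y:y+95,x:x+110,::-1],None,fx=6,fy=6,interpolation=cv2.INTER_CUBIC))
E
```

```text
time: 13.52
position: [0.6284, -0.1769, 0.023]
tool_rot: [0.681, 0.732, 0.0, 0.002]
ft_force: [-9.2, 3.0, 37.4]
grip_width: 0.0434
t 13.53 pos [ 0.6284 -0.1769  0.023 ] yaw 94.18 tilt [ 0.0034 -0.0028] F [-9.2  3.  37.4] w 0.0434 q [-0.44  0.82  1.49 -0.    0.83 -0.52]
rows needed 1 total shift(tool,now) [ 0.03 -0.03  0.04] turn [0.04 0.04 0.02]
0.04 0.04 0.02 0.03 -0.03 0.04
```

View pics/scene3c.png

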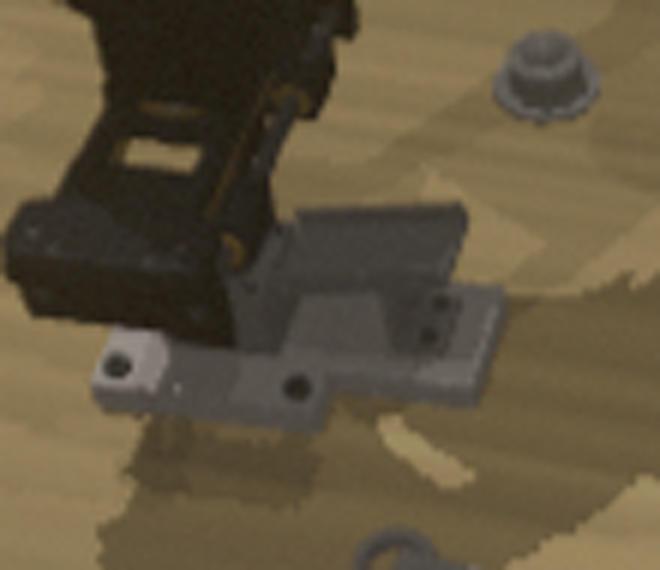

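View pics/side3c.png

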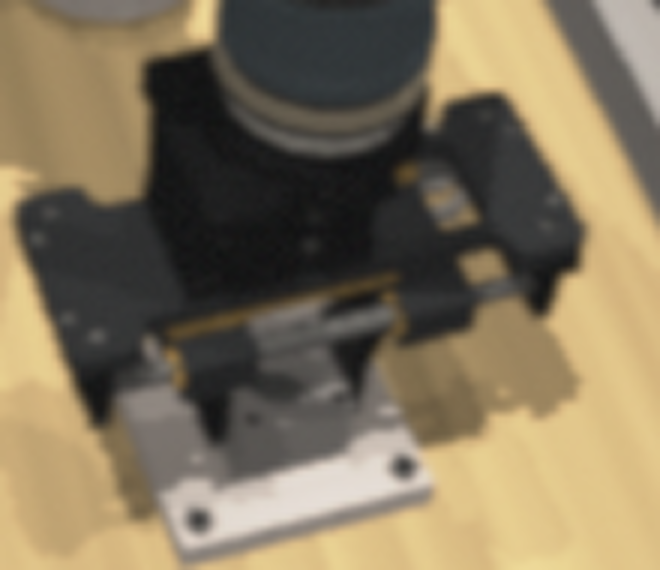

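```bash
python3 -m crank '0 0 0 0 0 0 1;0 0 0 0 0 0 0.5;0 0 0 0 0 0 -0.5;0 0 0 0 0 0 -1;0 0 0 0 0 0 -1';python3 go.py .627 -.176 .0215 94.1
```

```text
time: 14.25
position: [0.6285, -0.1773, 0.0217]
tool_rot: [0.681, 0.732, 0.0, 0.003]
ft_force: [0.1, 0.1, -0.3]
grip_width: 0.0664
t 14.25 pos [ 0.6285 -0.1773  0.0217] yaw 94.16 tilt [ 0.0041 -0.0033] F [ 0.1  0.1 -0.3] w 0.0664 q [-0.45  0.82  1.49 -0.    0.83 -0.52]
rows needed 1 total shift(tool,now) [ 0.03 -0.03  0.01] turn [0.04 0.04 0.01]
0.04 0.04 0.01 0.03 -0.03 0.01
```

Now up (finishing opening), and back a bit for the wrist view.

```bash
python3 -m crank '0 0 0 0 0 0 -1;0 0 0 0 0 -0.4 -1;0 0 0 0 0 -1 -1;0 0 0 0 0 -1 -1;0 0 0 -0.3 0 -1 -1';python3 -m crank '0 0 0 -0.5 0 -1 -1;0 0 0 0 0 -0.5 -1;0 0 0 0 0 0 -1'; python3 - <<'E'
import go
from fit import *
go.plan(.53,.0835,.15,185.8)
for n in('scene','side','wrist'):
    c=shot(n,n+'4.png');x,y={'scene':(155,180),'side':(270,225),'wrist':(215,60)}[n]
    pickle.dump({k:c[k] for k in('xyz','attitude','camera_matrix')},open(n+'4.pkl','wb'))
    cv2.imwrite('pics/%s4c.png'%n,cv2.resize(c['img'][y:y+(180 if n=='wrist' else 90),x:x+(140 if n=='wrist' else 100),::-1],None,fx=3.3 if n=='wrist' else 6,fy=3.3 if n=='wrist' else 6,interpolation=cv2.INTER_CUBIC))
E
```

```text
time: 14.88
position: [0.6268, -0.1873, 0.1603]
tool_rot: [0.681, 0.733, -0.001, -0.001]
ft_force: [1.2, -0.7, 0.7]
grip_width: 0.0871
time: 15.25
position: [0.6308, -0.2096, 0.2309]
tool_rot: [0.681, 0.732, 0.001, 0.006]
ft_force: [-1.3, 0.1, 0.1]
grip_width: 0.087
t 15.25 pos [ 0.6308 -0.2096  0.2309] yaw 94.19 tilt [ 0.0096 -0.0066] F [-1.3  0.1  0.1] w 0.087 q [-0.49  0.57  1.33 -0.    1.23 -0.56]
rows needed 19 total shift(tool,now) [ 7.51 -2.    1.95] turn [ 1.000e-02  1.500e-01 -1.832e+01]
0.00 0.01 -0.96 0.40 -0.11 0.10
0.00 0.01 -0.96 0.40 -0.07 0.10
0.00 0.01 -0.96 0.41 -0.04 0.10
0.00 0.01 -0.96 0.41 -0.00 0.10
0.00 0.01 -0.96 0.41 0.03 0.10
0.00 0.01 -0.96 0.40 0.07 0.10
```

View pics/scene4c.png

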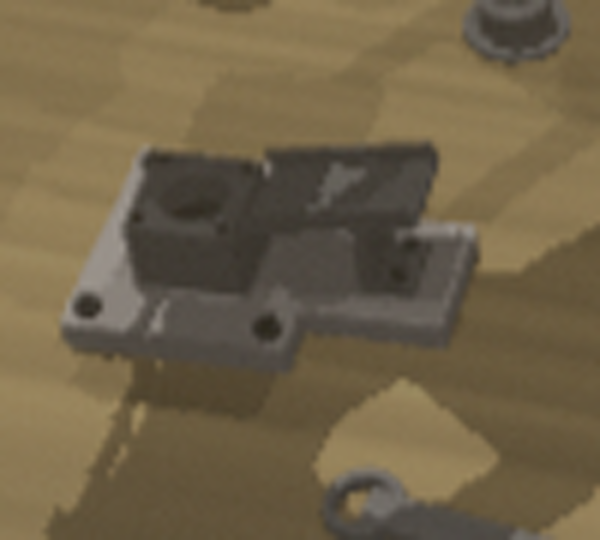

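View pics/side4c.png

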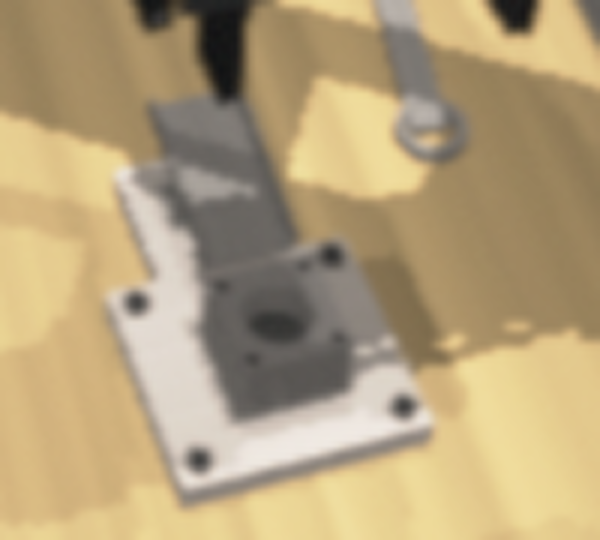

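View pics/wrist4c.png

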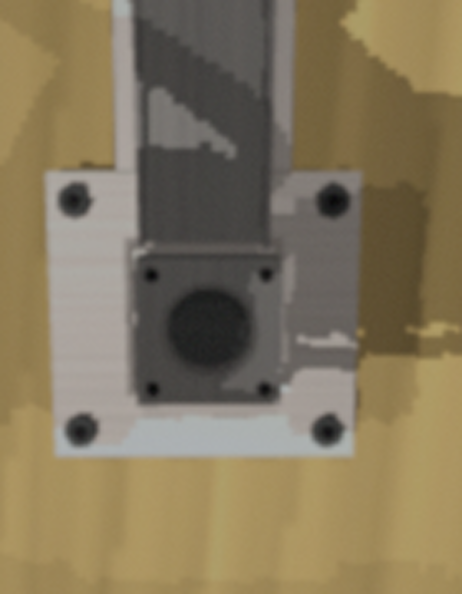

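```bash
python3 - <<'E'
from fit import *
c=pickle.load(open('wrist4.pkl','rb'));im=cv2.imread('pics/wrist4.png',0).astype(float)
def ref(Q,r):
    P=[]
    for x,y in Q:
        u,v=215+x/3.3,60+y/3.3;u0,v0=int(round(u))-r,int(round(v))-r;n=2*r+1
        w=im[v0:v0+n,u0:u0+n];m=np.clip(np.median(w)*.85-w,0,None);yy,xx=np.mgrid[:n,:n]
        P.append((u0+(m*xx).sum()/m.sum(),v0+(m*yy).sum()/m.sum()))
    return P
for Q,z,r in(([(75,201),(333,201),(327,430),(81,430)],.014,6),([(152,275),(266,274),(265,389),(153,390)],.045,3)):
    b=np.array([ray(c,p,z)[:2] for p in ref(Q,r)]);print(b.mean(0))
    for i in range(4): v=b[(i+1)%4]-b[i];print(np.hypot(*v).round(4),np.degrees(np.arctan2(v[1],v[0])).round(2))
E
```

```text
[ 0.62759695 -0.17517707]
0.0822 3.75
0.0737 -85.75
0.0822 -175.94
0.0741 94.24
[ 0.62894207 -0.17652551]
0.034 4.82
0.0346 -85.82
0.0341 -176.26
0.034 94.08
```

```bash
python3 -m crank '0 0.1 -1 0.4 -0.1 0.1 -1;0 0 -1 0.4 -0.07 0.1 -1;0 0 -1 0.4 -0.04 0.1 -1;0 0 -1 0.4 0 0.1 -1;0 0 -1 0.4 0.03 0.1 -1'; python3 -m crank '0 0 -1 0.4 0.07 0.1 -1;0 0 -1 0.4 0.1 0.1 -1;0 0 -1 0.38 0.14 0.1 -1;0 0 -1 0.37 0.17 0.1 -1;0 0 -1 0.36 0.2 0.1 -1';  python3 go.py .548 .0854 .15 185.8
```

```text
time: 16.02
position: [0.5966, -0.128, 0.1981]
tool_rot: [0.5, 0.866, 0.002, -0.009]
ft_force: [0.8, -0.4, 0.2]
grip_width: 0.0866
time: 16.65
position: [0.5601, -0.0455, 0.1703]
tool_rot: [0.293, 0.956, 0.004, -0.018]
ft_force: [-0.1, 0.4, 0.8]
grip_width: 0.0872
t 16.65 pos [ 0.5601 -0.0455  0.1703] yaw 145.94 tilt [-0.031   0.0188] F [-0.1  0.4  0.8] w 0.0872 q [-0.29  0.52  1.62  0.01  1.03 -1.27]
rows needed 8 total shift(tool,now) [2.06 2.54 0.58] turn [ 0.13 -0.41 -7.97]
0.02 -0.05 -1.00 0.26 0.32 0.07
0.02 -0.05 -1.00 0.23 0.34 0.07
0.02 -0.05 -1.00 0.20 0.36 0.07
0.02 -0.05 -1.00 0.17 0.37 0.07
0.02 -0.05 -1.00 0.14 0.39 0.07
0.02 -0.05 -1.00 0.10 0.40 0.07
```

```bash
python3 -m crank '0.05 -0.15 -1 0.26 0.32 0.05 -1;0.05 -0.15 -1 0.23 0.34 0.05 -1;0 -0.1 -1 0.2 0.36 0.05 -1;0 0 -1 0.17 0.37 0.05 -1;0 0 -1 0.14 0.39 0.05 -1'; python3 -m crank '0 0 -1 0.1 0.4 0.1 -1;0 0 -1 0.06 0.4 0.1 -1;0 0 -0.6 0 0.3 0.1 -1;0 0 0 0 0 0 -1';  python3 go.py .548 .0854 .15 185.8
```

```text
time: 17.27
position: [0.5442, 0.0414, 0.1523]
tool_rot: [0.071, 0.997, -0.002, -0.011]
ft_force: [0.2, 0.2, 0.4]
grip_width: 0.0873
time: 17.77
position: [0.5349, 0.0894, 0.1347]
tool_rot: [-0.048, 0.999, 0.0, -0.017]
ft_force: [0.6, -0.1, 0.4]
grip_width: 0.087
t 17.77 pos [0.5349 0.0894 0.1347] yaw -174.5 tilt [-0.0346 -0.001 ] F [ 0.6 -0.1  0.4] w 0.087 q [-0.04  0.55  1.7  -0.    0.93 -1.7 ]
rows needed 1 total shift(tool,now) [-0.3  -0.13 -0.39] turn [ 0.03 -0.4  -0.06]
0.03 -0.40 -0.06 -0.30 -0.13 -0.39
```

```bash
python3 -m crank '0 -0.4 0 -0.3 -0.1 0.3 -1;0 0 0 0 0 0.5 -1;0 0 0 0 0 0 -1';  python3 go.py .548 .0854 .06 185.8; python3 - <<'E'
from h import *
c=shot('wrist','w5.png')
E
```

```text
time: 18.15
position: [0.5474, 0.0855, 0.1011]
tool_rot: [-0.047, 0.999, 0.001, 0.0]
ft_force: [-0.5, -0.1, 1.4]
grip_width: 0.0872
t 18.15 pos [0.5474 0.0855 0.1011] yaw -174.64 tilt [0.0007 0.0017] F [-0.5 -0.1  1.4] w 0.0872 q [-0.05  0.61  1.72  0.    0.82 -1.71]
rows needed 2 total shift(tool,now) [-0.01 -0.    1.03] turn [ 0.02  0.01 -0.09]
0.01 0.00 -0.04 -0.01 -0.00 0.51
0.01 0.00 -0.04 -0.01 -0.00 0.51
```

View pics/w5.png

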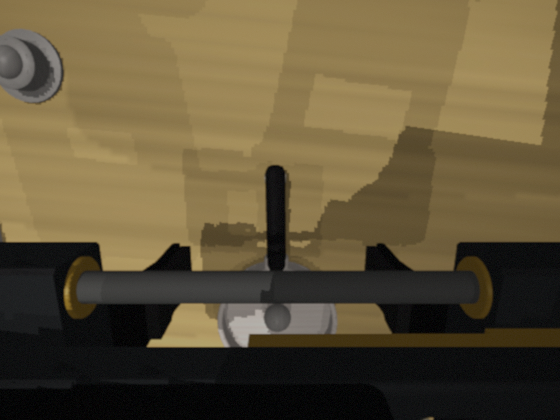

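```bash
python3 -m crank '0 0 -0.05 0 0 0.7 -1;0 0 0 0 0 0.8 -1;0 0 0 0 0 0.3 -1;0 0 0 0 0 0 -1';  python3 go.py .548 .0854 .005 185.8
```

```text
time: 18.7
position: [0.553, 0.0843, 0.0322]
tool_rot: [-0.048, 0.999, 0.0, 0.006]
ft_force: [0.4, 0.2, -0.3]
grip_width: 0.0869
t 18.7 pos [0.553  0.0843 0.0322] yaw -174.49 tilt [0.0119 0.0007] F [ 0.4  0.2 -0.3] w 0.0869 q [-0.05  0.72  1.74  0.    0.66 -1.72]
rows needed 1 total shift(tool,now) [0.13 0.04 0.68] turn [-0.01  0.14 -0.06]
-0.01 0.14 -0.06 0.13 0.04 0.68
```

```bash
python3 -m crank '0 0.13 0 0.13 0.04 0.3 -1;0 0 0 0 0 0.3 -1;0 0 0 0 0 0 -1';  python3 go.py .548 .0854 .005 185.8
```

```text
time: 19.08
position: [0.5491, 0.0854, 0.0089]
tool_rot: [-0.048, 0.999, -0.0, 0.002]
ft_force: [0.7, -0.1, -1.0]
grip_width: 0.0872
t 19.07 pos [0.5491 0.0854 0.0089] yaw -174.49 tilt [ 0.0039 -0.0007] F [ 0.7 -0.1 -1. ] w 0.0872 q [-0.05  0.76  1.75 -0.    0.62 -1.71]
rows needed 1 total shift(tool,now) [0.03 0.   0.1 ] turn [-0.01  0.04 -0.06]
-0.01 0.04 -0.06 0.03 0.00 0.10
```

```bash
python3 -m crank '0 0.04 0 0.03 0 0.1 -1;0 0 0 0 0 0 -1';  python3 go.py .548 .0854 .005 185.8;  python3 -m crank '0 0 0 0 0 0 0;0 0 0 0 0 0 0.2;0 0 0 0 0 0 0.4;0 0 0 0 0 0 0.5;0 0 0 0 0 0 0.55' 10;  python3 go.py .548 .0854 .005 185.8
```

```text
time: 19.32
position: [0.5481, 0.0854, 0.0049]
tool_rot: [-0.048, 0.999, -0.001, 0.0]
ft_force: [0.3, 0.7, 0.3]
grip_width: 0.0871
t 19.32 pos [0.5481 0.0854 0.0049] yaw -174.49 tilt [ 0.0008 -0.0011] F [0.3 0.7 0.3] w 0.0871 q [-0.05  0.77  1.75 -0.    0.62 -1.71]
rows needed 1 total shift(tool,now) [ 0.  0. -0.] turn [-0.01  0.01 -0.06]
-0.01 0.01 -0.06 0.00 0.00 -0.00
time: 19.95
position: [0.5486, 0.0854, 0.0055]
tool_rot: [-0.048, 0.999, -0.001, 0.001]
ft_force: [-0.2, -0.6, -0.5]
grip_width: 0.0449
t 19.95 pos [0.5486 0.0854 0.0055] yaw -174.49 tilt [ 0.0021 -0.0011] F [-0.2 -0.6 -0.5] w 0.0449 q [-0.05  0.77  1.75 -0.    0.62 -1.71]
rows needed 1 total shift(tool,now) [0.02 0.   0.01] turn [-0.02  0.02 -0.06]
-0.02 0.02 -0.06 0.02 0.00 0.01
```

```bash
python3 -m crank '0 0 0 0 0 0 0.6;0 0 0 0 0 0 0.63;0 0 0 0 0 0 0.66;0 0 0 0 0 0 0.7;0 0 0 0 0 0 0.75' 10;  python3 -m crank '0 0 0 0 0 0 0.8;0 0 0 0 0 0 0.9;0 0 0 0 0 0 1;0 0 0 0 0 0 1' 10;python3 go.py .548 .0854 .005 185.8
```

```text
time: 20.58
position: [0.5486, 0.0852, 0.0055]
tool_rot: [-0.048, 0.999, -0.001, 0.001]
ft_force: [-0.4, -1.0, 0.1]
grip_width: 0.0138
time: 21.08
position: [0.5486, 0.0852, 0.0055]
tool_rot: [-0.048, 0.999, -0.001, 0.001]
ft_force: [-0.3, -0.6, 0.3]
grip_width: 0.0138
t 21.07 pos [0.5486 0.0852 0.0055] yaw -174.51 tilt [ 0.002  -0.0012] F [-0.3 -0.6  0.3] w 0.0138 q [-0.05  0.77  1.75 -0.    0.62 -1.71]
rows needed 1 total shift(tool,now) [0.01 0.01 0.01] turn [-0.02  0.02 -0.06]
-0.02 0.02 -0.06 0.01 0.01 0.01
```

```bash
python3 -m crank '0 0 0 0 0 0 1;0 0 0 0 0 0 1' 60; python3 -m crank '0 0 0 0 0 -0.05 1;0 0 0 0 0 -0.1 1;0 0 0 0 0 -0.15 1;0 0 0 0 0 -0.15 1;0 0 0 0 0 -0.1 1'; python3 - <<'E'
import go
from h import *
go.plan(.548,.0854,.085,185.5)
a=shot('side','s6.png')['img'];x=a[140:260,200:360,::-1]
b=shot('scene','c6.png')['img'];y=b[170:290,220:380,::-1]
cv2.imwrite('pics/m6.png',np.hstack([cv2.resize(x,None,fx=2.5,fy=4,interpolation=cv2.INTER_CUBIC)[:,:],cv2.resize(y,None,fx=2.5,fy=4,interpolation=cv2.INTER_CUBIC)]))
E
```

```text
time: 21.32
position: [0.5486, 0.0852, 0.0055]
tool_rot: [-0.048, 0.999, -0.001, 0.001]
ft_force: [0.3, -1.6, 0.1]
grip_width: 0.0134
time: 21.95
position: [0.5472, 0.0854, 0.0282]
tool_rot: [-0.048, 0.999, -0.0, -0.001]
ft_force: [0.2, 0.5, -2.0]
grip_width: 0.0133
t 21.95 pos [0.5472 0.0854 0.0282] yaw -174.48 tilt [-0.0011 -0.001 ] F [ 0.2  0.5 -2. ] w 0.0133 q [-0.05  0.73  1.75 -0.    0.66 -1.71]
rows needed 2 total shift(tool,now) [-0.02 -0.   -1.42] turn [-0.01 -0.01  0.  ]
-0.01 -0.01 0.00 -0.01 -0.00 -0.71
-0.01 -0.01 0.00 -0.01 -0.00 -0.71
```

View pics/m6.png

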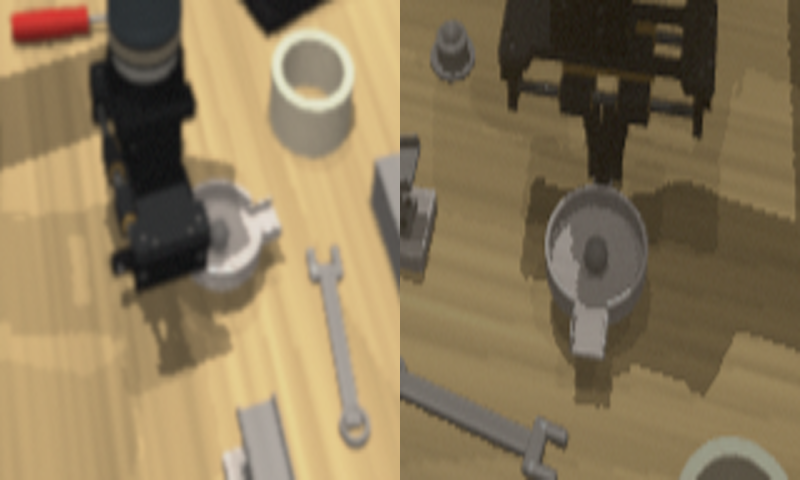

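```bash
python3 -m crank '0 0 0 0 0 -0.2 1;0 0 0 0 0 -0.3 1;0 0 0 0 0 -0.35 1;0 0 0 0 0 -0.35 1;0 0 0 0 0 -0.2 1'; cat > piv.py <<'E'
# plan rotation about dish centre: dish pose from tool; prints rows of step deg
import sys
from h import *
o=robot.get_obs();p=np.array(o['position']);Q=Rm(o['tool_rot'])
L=.0822  # TCP to dish centre along -tool x
yaw=np.degrees(np.arctan2(Q[1,0],Q[0,0]))%360
cen=p-L*Q[:,0]
print('t',round(o['time'],2),'pos',p.round(4),'yaw',round(yaw,2),'tilt',Q[:2,2].round(4),'F',np.round(o['ft_force'],1),'dish centre',cen.round(4),'w',o['grip_width'],'q6',o['q'][5])
z=float(sys.argv[1]);st=float(sys.argv[2]) # units per row
cx,cy=(float(sys.argv[3]),float(sys.argv[4])) if len(sys.argv)>4 else cen[:2]
T=np.array([[np.cos(np.radians(yaw)),np.sin(np.radians(yaw)),0],[np.sin(np.radians(yaw)),-np.cos(np.radians(yaw)),0],[0,0,-1.]])
print('level fix',np.round(R.from_matrix(Q.T@T).as_rotvec(degrees=True)/5,2),'z fix',round((p[2]-z)/.04,2))
a=np.radians(yaw);b=a-np.radians(5*st)
d=L*np.array([np.cos(b)-np.cos(a),np.sin(b)-np.sin(a)])
e=Q.T@np.r_[d,0]/.04; f=Q.T@np.r_[np.array([cx,cy])-cen[:2],0]/.04
print('per row pivot shift',e.round(3),'centre fix',f.round(2))
E
python3 piv.py .088 0.6 .630 .0937
```

```text
time: 22.68
position: [0.5474, 0.0855, 0.0882]
tool_rot: [-0.048, 0.999, -0.001, -0.0]
ft_force: [0.2, -0.3, -1.5]
grip_width: 0.0137
t 22.68 pos [0.5474 0.0855 0.0882] yaw 185.52 tilt [-0.0006 -0.0011] F [ 0.2 -0.3 -1.5] dish centre [0.6292 0.0934 0.0881] w 0.013653311227633523 q6 -1.7121964434145085
level fix [-0.01 -0.01  0.  ] z fix 0.01
per row pivot shift [-0.003  0.108 -0.   ] centre fix [-0.02  0.01 -0.  ]
```

```bash
python3 -m crank '0 0 0.15 0 0.027 0 1;0 0 0.3 0 0.054 0 1;0 0 0.45 0 0.08 0 1;0 0 0.5 0 0.09 0 1;0 0 0.5 0 0.09 0 1';python3 piv.py .088 0.5 .630 .0937
```

```text
time: 23.3
position: [0.546, 0.0998, 0.0875]
tool_rot: [0.04, 0.999, -0.0, -0.001]
ft_force: [0.2, -0.7, -2.3]
grip_width: 0.0133
t 23.3 pos [0.546  0.0998 0.0875] yaw 175.44 tilt [-0.0027 -0.0008] F [ 0.2 -0.7 -2.3] dish centre [0.6279 0.0932 0.0873] w 0.013283776581204146 q6 -1.5105030440076215
level fix [-0.01 -0.03  0.  ] z fix -0.01
per row pivot shift [-0.002  0.09  -0.   ] centre fix [-0.05  0.02 -0.  ]
```

Tracking well. Remaining ≈81° (to 94.1).

```bash
python3 -m crank '0 -0.01 0.55 -0.01 0.1 0 1;0 -0.01 0.6 -0.01 0.108 0 1;0 0 0.6 -0.01 0.108 0 1;0 0 0.6 0 0.108 0 1;0 0 0.6 0 0.108 0 1';python3 piv.py .088 0.6 .630 .0937; python3 - <<'E'
from h import *
b=shot('scene','c7.png')['img'][150:290,220:420,::-1]
cv2.imwrite('pics/m7.png',cv2.resize(b,None,fx=4,fy=4,interpolation=cv2.INTER_CUBIC))
E
```

```text
time: 23.92
position: [0.5484, 0.1219, 0.0838]
tool_rot: [0.174, 0.985, -0.001, -0.004]
ft_force: [0.4, 0.4, -2.2]
grip_width: 0.0134
t 23.93 pos [0.5484 0.1219 0.0838] yaw 159.91 tilt [-0.009  -0.0006] F [ 0.4  0.4 -2.2] dish centre [0.6256 0.0937 0.0831] w 0.013386940197374847 q6 -1.1996481445515663
level fix [-0.04 -0.09  0.  ] z fix -0.1
per row pivot shift [-0.003  0.108 -0.   ] centre fix [-0.1   0.04 -0.  ]
```

View pics/m7.png

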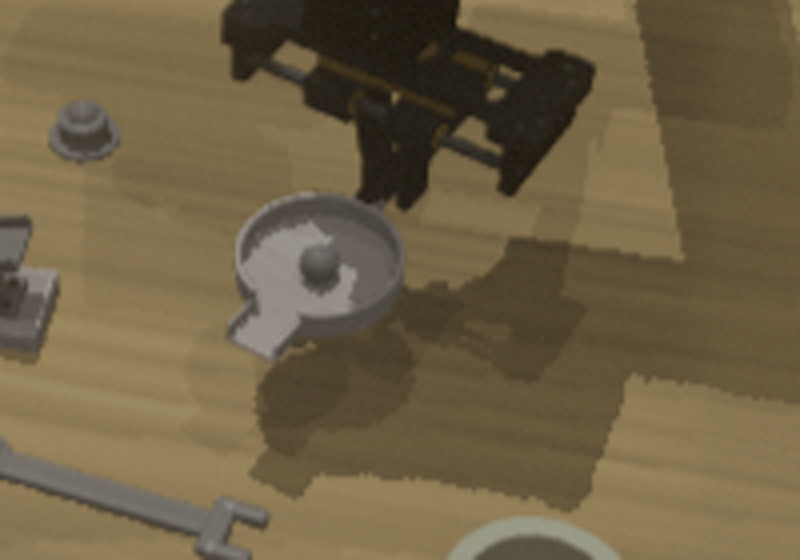

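Ball still centred. Continue with level corrections.

```bash
python3 -m crank '-0.02 -0.05 0.6 -0.01 0.108 -0.04 1;-0.02 -0.05 0.6 -0.01 0.108 -0.04 1;-0.01 -0.03 0.6 -0.01 0.108 -0.04 1;0 -0.02 0.6 0 0.108 -0.02 1;0 -0.02 0.6 0 0.108 -0.02 1';python3 piv.py .088 0.6 .630 .0937
```

```text
time: 24.6
position: [0.557, 0.142, 0.0872]
tool_rot: [0.306, 0.952, -0.001, 0.0]
ft_force: [0.2, -0.1, -1.3]
grip_width: 0.0137
t 24.6 pos [0.557  0.142  0.0872] yaw 144.35 tilt [-0.0002 -0.0027] F [ 0.2 -0.1 -1.3] dish centre [0.6238 0.0941 0.0873] w 0.01368673221302312 q6 -0.8894119728417046
level fix [-0.03  0.02 -0.  ] z fix -0.02
per row pivot shift [-0.003  0.108 -0.   ] centre fix [-0.13  0.08  0.  ]
```

```bash
python3 -m crank '-0.02 -0.02 0.6 0 0.11 -0.02 1;-0.02 -0.02 0.6 0 0.11 -0.02 1;-0.02 -0.02 0.6 0 0.11 -0.02 1;0 -0.02 0.6 0 0.11 -0.02 1;0 -0.02 0.6 0 0.11 -0.02 1';python3 piv.py .088 0.6 .630 .0937
```

```text
time: 25.22
position: [0.5697, 0.1591, 0.0881]
tool_rot: [0.432, 0.902, -0.001, 0.002]
ft_force: [-0.6, 0.3, -1.4]
grip_width: 0.0134
t 25.23 pos [0.5697 0.1591 0.0881] yaw 128.84 tilt [ 0.0034 -0.0044] F [-0.6  0.3 -1.4] dish centre [0.6212 0.0951 0.0886] w 0.013404887083576168 q6 -0.5876306605843169
level fix [-0.    0.06 -0.  ] z fix 0.0
per row pivot shift [-0.003  0.108  0.   ] centre fix [-0.17  0.15  0.  ]
```

```bash
python3 -m crank '-0.02 -0.02 0.6 0 0.11 -0.02 1;-0.02 -0.02 0.6 0 0.11 -0.02 1;-0.02 -0.02 0.6 0 0.11 -0.02 1;0 -0.02 0.6 0 0.11 -0.02 1;0 -0.02 0.6 0 0.11 -0.02 1';python3 piv.py .088 0.6 .630 .0937
```

```text
time: 25.85
position: [0.5863, 0.1717, 0.0889]
tool_rot: [0.55, 0.835, -0.002, 0.005]
ft_force: [-0.0, 0.6, -2.1]
grip_width: 0.0136
t 25.85 pos [0.5863 0.1717 0.0889] yaw 113.31 tilt [ 0.0062 -0.0086] F [-0.   0.6 -2.1] dish centre [0.6188 0.0962 0.0897] w 0.013600985524290947 q6 -0.2923205835863688
level fix [0.03 0.12 0.  ] z fix 0.02
per row pivot shift [-0.003  0.108  0.   ] centre fix [-0.17  0.23  0.  ]
```

```bash
python3 -m crank '0.01 0.06 0.6 0 0.108 0 1;0.01 0.04 0.6 0 0.108 0 1;0 0.02 0.6 0 0.108 0 1;0 0 0.6 0 0.108 0 1;0 0 0.5 0 0.09 0 1';python3 piv.py .088 0.3;python3 -m crank '0 0 0.3 0 0.06 0 1;0 0 0.2 0 0.03 0 1;0 0 0 0 0 0 1;0 0 0 0 0 0 1'; python3 piv.py .088 0.3
```

```text
time: 26.48
position: [0.6047, 0.1786, 0.0853]
tool_rot: [0.654, 0.756, -0.001, -0.002]
ft_force: [0.8, 0.3, -2.5]
grip_width: 0.0135
t 26.48 pos [0.6047 0.1786 0.0853] yaw 98.31 tilt [-0.0046  0.0016] F [ 0.8  0.3 -2.5] dish centre [0.6166 0.0972 0.0851] w 0.013506585536935367 q6 -0.03742784838453184
level fix [-0.05 -0.03  0.  ] z fix -0.07
per row pivot shift [-0.001  0.054 -0.   ] centre fix [0. 0. 0.]
time: 26.98
position: [0.6077, 0.1791, 0.0839]
tool_rot: [0.671, 0.741, -0.002, -0.003]
ft_force: [0.3, 0.5, -2.6]
grip_width: 0.0136
t 26.98 pos [0.6077 0.1791 0.0839] yaw 95.72 tilt [-0.0068  0.0016] F [ 0.3  0.5 -2.6] dish centre [0.6158 0.0973 0.0838] w 0.013581026002591636 q6 0.007772750235956888
level fix [-0.08 -0.03  0.  ] z fix -0.1
per row pivot shift [-0.001  0.054 -0.   ] centre fix [0. 0. 0.]
```

```bash
python3 -m crank '-0.05 -0.02 0.2 0 0.03 -0.05 1;-0.02 0 0.12 0 0.02 -0.05 1;0 0 0 0 0 0 1;0 0 0 0 0 0 1;0 0 0 0 0 0 1'; python3 piv.py .088 0.3; python3 - <<'E'
from fit import *
for n,x,y in(('scene',200,150),('side',220,120)):
    c=shot(n,n+'8.png')
    cv2.imwrite('pics/%s8c.png'%n,cv2.resize(c['img'][y:y+110,x:x+140,::-1],None,fx=5,fy=5,interpolation=cv2.INTER_CUBIC))
E
```

```text
time: 27.6
position: [0.6098, 0.1793, 0.0886]
tool_rot: [0.682, 0.731, 0.0, -0.0]
ft_force: [-0.3, -0.4, -1.7]
grip_width: 0.0137
t 27.6 pos [0.6098 0.1793 0.0886] yaw 94.02 tilt [0.0003 0.0004] F [-0.3 -0.4 -1.7] dish centre [0.6155 0.0973 0.0885] w 0.01373119717855289 q6 0.039859229474714805
level fix [ 0. -0. -0.] z fix 0.01
per row pivot shift [-0.001  0.054  0.   ] centre fix [0. 0. 0.]
```

View pics/scene8c.png

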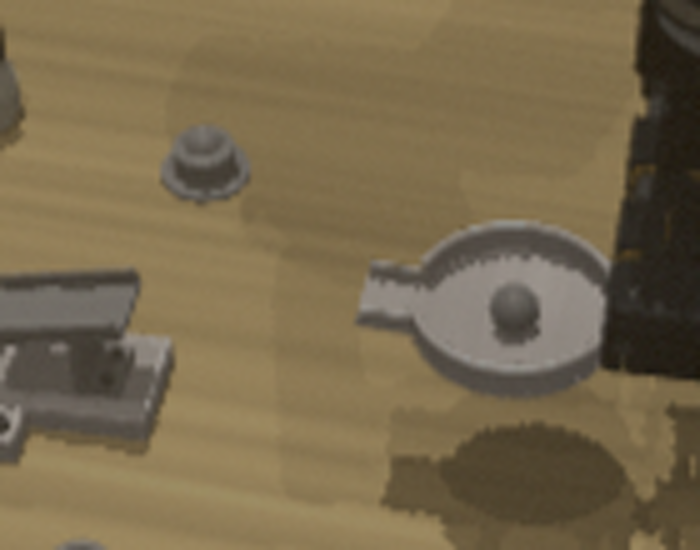

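View pics/side8c.png

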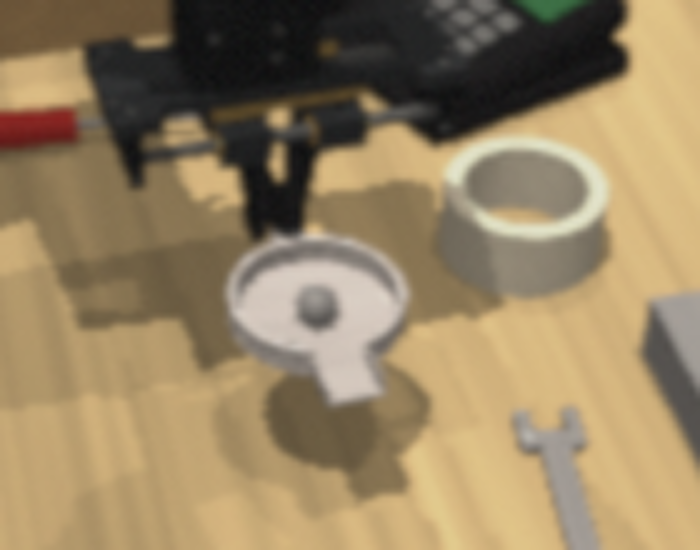

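```bash
cat > tri.py <<'E'
from fit import *
c=pickle.load(open('cams.pkl','rb'))
def tri(us,ui):
    A=[];b=[]
    M=np.zeros((3,3));v=np.zeros(3);O=[]
    for cam,u in((c['scene'],us),(c['side'],ui)):
        d=Rm(cam['attitude'])@np.linalg.inv(np.array(cam['camera_matrix']))@np.array([u[0],u[1],1.]);d/=np.linalg.norm(d)
        P=np.eye(3)-np.outer(d,d);M+=P;v+=P@np.array(cam['xyz']);O.append((P,np.array(cam['xyz'])))
    x=np.linalg.solve(M,v);return x.round(4),[round(float(np.linalg.norm(P@(x-o))),4) for P,o in O]
E
python3 - <<'E'
from tri import *
S=lambda x,y:(200+x/5,150+y/5);D=lambda x,y:(220+x/5,120+y/5)
print('ball',tri(S(515,306),D(317,307)))
print('lip end mid',tri(S(363,297),D(358,398)))
print('lip +x corner bottom',tri(S(358,322),D(383,394)))
print('rim',tri(S(513,299),D(318,300)))
print('chute out top +x',)
E
```

```text
ball (array([0.6146, 0.0986, 0.0966]), [0.0027, 0.0027])
lip end mid (array([0.62  , 0.0312, 0.0921]), [0.0025, 0.0025])
lip +x corner bottom (array([0.6338, 0.0326, 0.0905]), [0.0022, 0.0022])
rim (array([0.6151, 0.0979, 0.1016]), [0.0023, 0.0023])
chute out top +x
```

```bash
python3 -m crank '0 0 0 -0.05 0 0 1;0 0 0 -0.1 0 0 1;0 0 0 -0.15 0 0 1;0 0 0 -0.2 0 0 1;0 0 0 -0.22 0 0 1'; python3 piv.py .088 0.3 .617 -.031; python3 go.py .6112 .0511 .088 94.1
```

```text
time: 28.32
position: [0.6117, 0.1489, 0.0883]
tool_rot: [0.682, 0.732, -0.0, -0.0]
ft_force: [0.4, -0.4, -0.8]
grip_width: 0.0136
t 28.32 pos [0.6117 0.1489 0.0883] yaw 94.07 tilt [-0.0001  0.    ] F [ 0.4 -0.4 -0.8] dish centre [0.6176 0.0669 0.0883] w 0.013592927256242837 q6 -0.009501630666934633
level fix [-0. -0.  0.] z fix 0.01
per row pivot shift [-0.001  0.054 -0.   ] centre fix [-2.44 -0.19 -0.  ]
t 28.32 pos [0.6117 0.1489 0.0883] yaw 94.07 tilt [-0.0001  0.    ] F [ 0.4 -0.4 -0.8] w 0.0136 q [ 0.06  0.7   1.53  0.    0.91 -0.01]
rows needed 3 total shift(tool,now) [-2.44 -0.19  0.01] turn [-0.   -0.   -0.01]
-0.00 -0.00 -0.00 -0.81 -0.06 0.00
-0.00 -0.00 -0.00 -0.81 -0.06 0.00
-0.00 -0.00 -0.00 -0.81 -0.06 0.00
```

```bash
python3 -m crank '0 0 0 -0.24 -0.02 0 1;0 0 0 -0.24 -0.02 0 1;0 0 0 -0.24 -0.02 0 1;0 0 0 -0.24 -0.02 0 1;0 0 0 -0.24 -0.02 0 1';  python3 piv.py .088 0.3 ; python3 go.py .6112 .0511 .088 94.1
```

```text
time: 28.95
position: [0.6112, 0.0966, 0.0884]
tool_rot: [0.682, 0.731, -0.0, 0.0]
ft_force: [0.8, -0.8, -2.4]
grip_width: 0.0132
t 28.95 pos [0.6112 0.0966 0.0884] yaw 94.01 tilt [-0.     -0.0001] F [ 0.8 -0.8 -2.4] dish centre [0.6169 0.0146 0.0884] w 0.01322513248593743 q6 -0.0935005897559592
level fix [-0.  0. -0.] z fix 0.01
per row pivot shift [-0.001  0.054 -0.   ] centre fix [0. 0. 0.]
t 28.95 pos [0.6112 0.0966 0.0884] yaw 94.01 tilt [-0.     -0.0001] F [ 0.8 -0.8 -2.4] w 0.0132 q [-0.02  0.69  1.56 -0.    0.9  -0.09]
rows needed 2 total shift(tool,now) [-1.13 -0.08  0.01] turn [-0.    0.   -0.02]
-0.00 0.00 -0.01 -0.57 -0.04 0.01
-0.00 0.00 -0.01 -0.57 -0.04 0.01
```

```bash
python3 -m crank '0 0 0 -0.24 -0.02 0 1;0 0 0 -0.22 -0.02 0 1;0 0 0 -0.17 -0.01 0 1;0 0 0 -0.12 -0.01 0 1;0 0 0 -0.07 0 0 1';  python3 go.py .6112 .0511 .088 94.1
```

```text
time: 29.58
position: [0.6111, 0.0609, 0.0885]
tool_rot: [0.682, 0.731, 0.0, 0.0]
ft_force: [0.2, 0.0, -1.3]
grip_width: 0.0132
t 29.57 pos [0.6111 0.0609 0.0885] yaw 93.97 tilt [0. 0.] F [ 0.2  0.  -1.3] w 0.0132 q [-0.08  0.69  1.57  0.    0.89 -0.15]
rows needed 1 total shift(tool,now) [-0.24 -0.01  0.01] turn [ 0.   -0.   -0.03]
0.00 -0.00 -0.03 -0.24 -0.01 0.01
```

```bash
python3 -m crank '0 0 -0.03 -0.08 -0.01 0 1;0 0 0 -0.08 0 0 1;0 0 0 -0.06 0 0 1;0 0 0 0 0 0 1;0 0 0 0 0 0 1';  python3 go.py .6112 .0511 .0685 94.1;python3 - <<'E'
from fit import *
for n,x,y in(('scene',160,160),('side',240,150)):
    c=shot(n,n+'9.png')
    cv2.imwrite('pics/%s9c.png'%n,cv2.resize(c['img'][y:y+(110 if n=='scene' else 150),x:x+140,::-1],None,fx=5 if n=='scene' else 4,fy=5 if n=='scene' else 4,interpolation=cv2.INTER_CUBIC))
E
```

```text
time: 30.2
position: [0.6113, 0.0519, 0.0884]
tool_rot: [0.681, 0.732, 0.0, -0.0]
ft_force: [-0.4, -0.3, -2.7]
grip_width: 0.0135
t 30.2 pos [0.6113 0.0519 0.0884] yaw 94.16 tilt [0.     0.0002] F [-0.4 -0.3 -2.7] w 0.0135 q [-0.1   0.68  1.57  0.    0.89 -0.17]
rows needed 1 total shift(tool,now) [-0.02 -0.    0.5 ] turn [ 0.   -0.    0.01]
0.00 -0.00 0.01 -0.02 -0.00 0.50
```

View pics/scene9c.png

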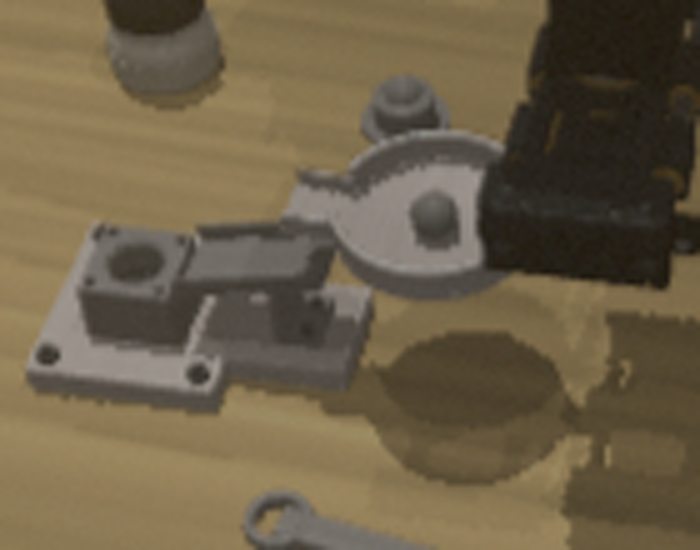

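View pics/side9c.png

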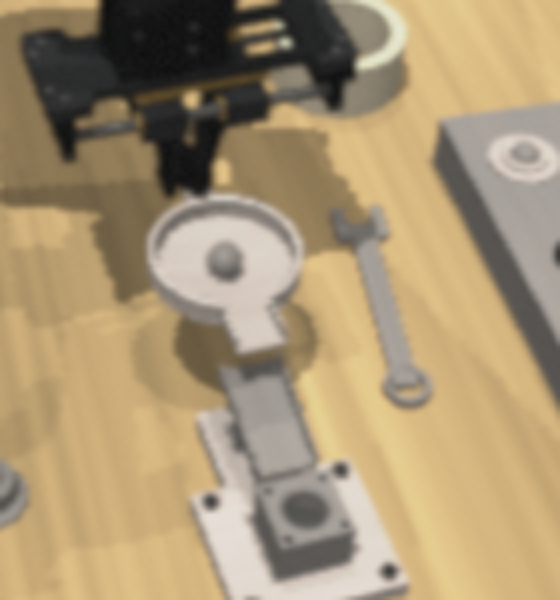

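```bash
python3 -m crank '0 0 0 -0.02 0 0.06 1;0 0 0 0 0 0.1 1;0 0 0 0 0 0.1 1;0 0 0 0 0 0.05 1;0 0 0 0 0 0 1';  python3 go.py .6112 .0511 .0685 94.1
```

```text
time: 30.92
position: [0.6111, 0.0513, 0.0748]
tool_rot: [0.681, 0.732, -0.0, -0.0]
ft_force: [0.6, -0.6, -1.8]
grip_width: 0.0131
t 30.93 pos [0.6111 0.0513 0.0748] yaw 94.18 tilt [-0.0007  0.0003] F [ 0.6 -0.6 -1.8] w 0.0131 q [-0.1   0.7   1.58  0.    0.86 -0.17]
rows needed 1 total shift(tool,now) [-0.01  0.    0.16] turn [-0.01 -0.    0.02]
-0.01 -0.00 0.02 -0.01 0.00 0.16
```

```bash
python3 -m crank '0 0 0 0 0 0.05 1;0 0 0 0 0 0.05 1;0 0 0 0 0 0 1;0 0 0 0 0 0 1';  python3 go.py .6112 .0511 .0685 94.1;python3 - <<'E'
from fit import *
for n,x,y in(('scene',180,170),('side',250,180)):
    c=shot(n,n+'A.png')
    cv2.imwrite('pics/%sAc.png'%n,cv2.resize(c['img'][y:y+80,x:x+100,::-1],None,fx=7,fy=7,interpolation=cv2.INTER_CUBIC))
E
```

```text
time: 31.42
position: [0.6113, 0.0513, 0.0707]
tool_rot: [0.681, 0.732, -0.0, -0.0]
ft_force: [-0.6, 0.1, -1.7]
grip_width: 0.0136
t 31.43 pos [0.6113 0.0513 0.0707] yaw 94.18 tilt [-0.0003  0.0003] F [-0.6  0.1 -1.7] w 0.0136 q [-0.1   0.71  1.58  0.    0.85 -0.17]
rows needed 1 total shift(tool,now) [-0.01 -0.    0.05] turn [-0.   -0.    0.02]
-0.00 -0.00 0.02 -0.01 -0.00 0.05
```

View pics/sceneAc.png

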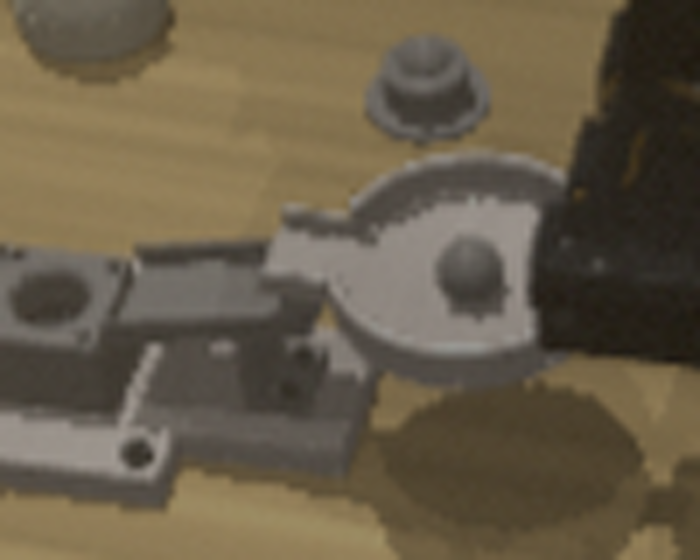

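View pics/sideAc.png

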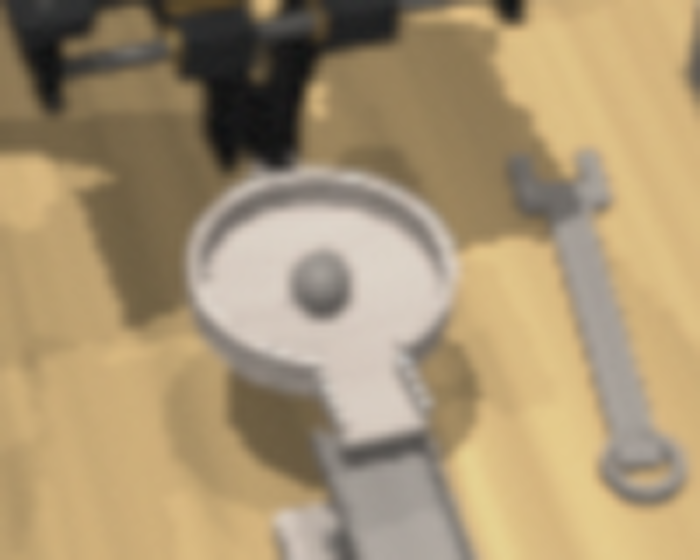

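```bash
python3 - <<'E'
from tri import *
S=lambda x,y:(180+x/7,170+y/7);D=lambda x,y:(250+x/7,180+y/7)
print('ball',tri(S(471,273),D(321,284)))
print('lip +x corner',tri(S(265,272),D(425,432)))
print('lip -x corner top',tri(S(285,205),D(330,395)))
y=np.radians(4.1);f=np.array([.6274,-.1755]);X=np.array([np.cos(y),np.sin(y)]);Y=np.array([-X[1],X[0]])
for n,fx,fy,z in (('mouth',0,.075,.057),('lip tip exp',0,.077,.074),('lip+x',.0155,.077,.074),('lip-x',-.0155,.077,.074),('ball',0,.145,.081),('chute out +x',.019,.095,.069),('chute out-x',-.019,.095,.069)):
    p=np.r_[f+fx*X+fy*Y,z];a=proj(c['scene'],p);b=proj(c['side'],p)
    print(n,p.round(4),((a-[180,170])*7).round(),((b-[250,180])*7).round())
for n,u,v in (('ball',S(471,273),D(321,284)),('lip+x',S(265,272),D(425,432))):
    p=tri(u,v)[0][:2]-f;print(n,p@X,p@Y)
E
```

```text
ball (array([ 0.6168, -0.0289,  0.0771]), [0.0016, 0.0016])
lip +x corner (array([ 0.6326, -0.097 ,  0.0748]), [0.0046, 0.0046])
lip -x corner top (array([ 0.6064, -0.0918,  0.0875]), [0.0025, 0.0025])
mouth [ 0.622  -0.1007  0.057 ] [260. 294.] [383. 471.]
lip tip exp [ 0.6219 -0.0987  0.074 ] [260. 259.] [384. 434.]
lip+x [ 0.6374 -0.0976  0.074 ] [247. 292.] [428. 424.]
lip-x [ 0.6064 -0.0998  0.074 ] [272. 226.] [340. 444.]
ball [ 0.617  -0.0309  0.081 ] [460. 267.] [320. 277.]
chute out +x [ 0.6396 -0.0794  0.069 ] [299. 317.] [418. 393.]
chute out-x [ 0.6017 -0.0821  0.069 ] [329. 236.] [312. 417.]
ball -9.134695989619618e-05 0.14698269168760283
lip+x 0.010799241451356845 0.07792731474954911
```

```bash
python3 -m crank '0 0 0 0 0 0.05 1;0 0 0 0 0 0 1;0 0 0 0 0 0 1;0 0 0 0 0 0 1;0 0 0 0 0 0 1';python3 -m crank '0 0 0 0 0 0 1;0 0 0 0 0 0 1;0 0 0 0 0 0 1;0 0 0 0 0 0 1;0 0 0 0 0 0 1';  python3 go.py .6112 .0511 .0685 94.1;python3 - <<'E'
from fit import *
for n,x,y in(('scene',180,170),('side',250,180)):
    c=shot(n,n+'B.png')
    cv2.imwrite('pics/%sBc.png'%n,cv2.resize(c['img'][y:y+80,x:x+100,::-1],None,fx=7,fy=7,interpolation=cv2.INTER_CUBIC))
c=shot('wrist','wB.png')
E
```

```text
time: 32.15
position: [0.6114, 0.0513, 0.0687]
tool_rot: [0.681, 0.732, 0.0, -0.0]
ft_force: [-0.9, 0.1, -1.3]
grip_width: 0.0134
time: 32.78
position: [0.6114, 0.0513, 0.0687]
tool_rot: [0.681, 0.732, 0.0, -0.0]
ft_force: [0.4, -0.3, -2.1]
grip_width: 0.013
t 32.77 pos [0.6114 0.0513 0.0687] yaw 94.18 tilt [0.0001 0.0002] F [ 0.4 -0.3 -2.1] w 0.013 q [-0.1   0.71  1.58  0.    0.85 -0.17]
rows needed 1 total shift(tool,now) [-0.01 -0.01  0.01] turn [ 0.   -0.    0.02]
0.00 -0.00 0.02 -0.01 -0.01 0.01
```

View pics/sceneBc.png

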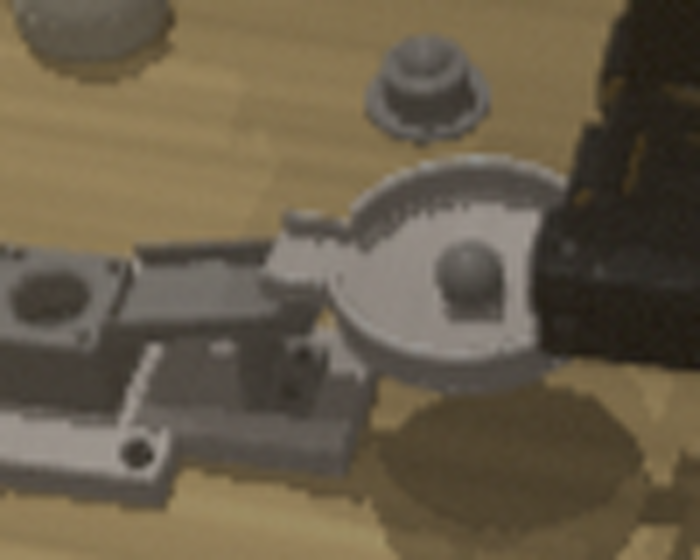

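View pics/sideBc.png

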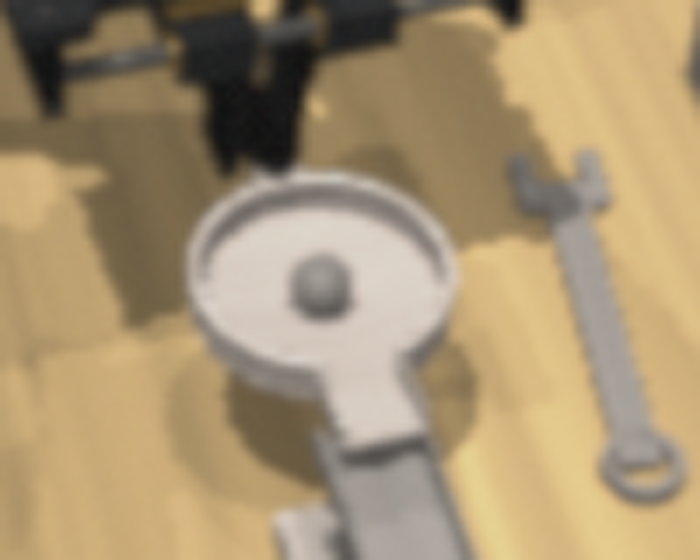

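View pics/wB.png

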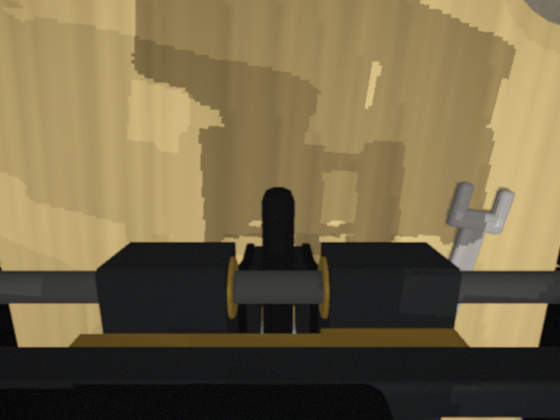

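```bash
python3 - <<'E'
from tri import *
y=np.radians(94.18);lx=-np.array([np.cos(y),np.sin(y),0]);
tcp=np.array([.6114,.0513,.0687]);
for pitch in(-3,0,3):  # +: lip up, pivot at grip
    a=np.radians(pitch);X=np.cos(a)*lx+np.sin(a)*np.array([0,0,1]);Z=-np.sin(a)*lx+np.cos(a)*np.array([0,0,1]);Y=np.cross(Z,X)
    g=tcp+[0,0,.019-.0005]  # handle height 24.0? 
    und=tcp[2]-.0055
    O=np.r_[tcp[:2],und]+.0822*X
    P=lambda u,v,w:O+u*X+v*Y+w*Z
    for n,o in(('side',(250,180)),('scene',(180,170))):
        f=lambda p:((proj(c[n],p)-o)*7)
        t=np.linspace(0,2*np.pi,181);r=np.array([f(P(.046*np.cos(k),.046*np.sin(k),.026)) for k in t])
        print(pitch,n,'rim L,R,top,bot',r[:,0].min().round(),r[:,0].max().round(),r[:,1].min().round(),r[:,1].max().round(),'ball',f(P(0,0,.016)).round(),'lip -+',f(P(.068,-.0155,.009)).round(),f(P(.068,.0155,.009)).round())
E
```

```text
-3 side rim L,R,top,bot 189.0 455.0 174.0 376.0 ball [321. 290.] lip -+ [340. 463.] [427. 443.]
-3 scene rim L,R,top,bot 314.0 598.0 162.0 362.0 ball [459. 281.] lip -+ [275. 248.] [250. 313.]
0 side rim L,R,top,bot 189.0 455.0 168.0 360.0 ball [320. 280.] lip -+ [341. 447.] [429. 427.]
0 scene rim L,R,top,bot 316.0 602.0 153.0 354.0 ball [461. 272.] lip -+ [273. 231.] [248. 297.]
3 side rim L,R,top,bot 187.0 455.0 161.0 343.0 ball [320. 270.] lip -+ [342. 430.] [430. 410.]
3 scene rim L,R,top,bot 318.0 606.0 143.0 346.0 ball [463. 263.] lip -+ [273. 214.] [247. 280.]
```

```bash
python3 - <<'E'
from h import *
o=robot.get_obs();print(o['time'],o['position'],o['grip_width'],np.abs(o['joint_velocities']).max())
print(robot.hand_in())
E
```

```text
32.925 [0.61143238 0.05131964 0.06873671] 0.013305061004641704 0.0011133667697710845
the job is handed in; nothing more can be done
None
```

I seated the housing, then brought the dish round to the chute and handed the job in at about 33 s of the 66 s allowed. It reported no verdict. At hand-in the arm was still and gripping the dish by its handle.

**Housing:** It sits cup up in the pocket and is released. The fingers were on its fixture ±x sides. In the wrist picture it is about 1.3 mm off the pocket centre in x and in y, within the 1.5 mm of play, and square to within about 0.5°. The screw spacing fits a flat seat at full depth. The largest force I read was about 37 N at the wrist, in a short downward push to confirm the housing was on the pocket floor.

**Dish:** I gripped it with 60 N, lifted it, turned it about 91° around its own centre and moved it to the chute.
- **Lip position:** by arm readings and geometry, the lip points at the housing within about 0.1°. Its end is about 77 mm from the pocket centre and about 72 mm above the bench. That is about 15 mm above the chute floor and 3 mm above the cheeks.
- **Clearance:** the last pictures show no contact, but that 3 mm is only about the size of the camera error.
- **Level:** the tool is level within 0.02°, and the pictures put the dish within about 1° of level.
- **Ball:** it stayed in the middle in every picture, and in the last two, about 1.3 s apart, it was still in the middle.

**Disagreements:** The scene and side cameras disagreed by 2–5 mm when I combined them. They put the ball 2–4 mm lower than the arm readings do. I took this as camera calibration error, because the dish and chute were shifted the same way.

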